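# Gauge the drilled turning blanks and put the good ones away

## Robot

A 6-joint arm with a two-finger parallel gripper is mounted at the origin on the work surface. World frame = base frame: x ahead of the robot, y to its left, z up, the work surface at z = 0. Lengths are in mm, angles in rad, forces in N, time in s.
With the tool pointing down it reaches from about 350 to 875 mm from the base axis. Payload 4.2 kg.
Tool frame: the origin (TCP) lies midway between the tips of the shut fingers; the grasp point (between the pads) lies 19 mm behind it (arm.tcp_to_grasp is the distance from the TCP to the grasp point, in mm); z points along the fingers, y is the line along which they close (so a half turn about z gives the same grasp; the last joint's range is limited). The gripper opens to 85 mm and grips with 20 to 120 N. Pads are 22 mm wide; open, the fingers measure 114 mm over their backs; the gripper's body (76 mm by 85 mm) begins 54 mm behind the grasp point. The pads swing forward as they close: fully open they stand 13 mm farther back than shut.
Start: joints at [-0.902, 0.385, 0.008, 0, -1.194, -0.259], TCP at [249.029, -573.222, 231.312] pointing down, gripper open.
Joint ranges: [-3.14, 3.14], [-1.21, 2.06], [-1.07, 1.41], [-3.16, 2.05], [-2.99, -0.16], [-3.1, 3.1]. Speed limits (rad/s): [2.79, 2.79, 3.14, 3.14, 3.14, 3.14].

## Interface

Orientations are given as a unit quaternion [x, y, z, w].
In Python, from bench import arm, imaging, job, models gives the robot as it stands.
- The arm moves only by the tool arm_command, never from a script. Its argument "rows" is a list of rows, each an object with "grip": the opening, from 0 (shut) to 1 (fully open); "linear": the shift along the tool's x, y, z in mm, a list of three; "rot": the turn, a rotation vector about the tool's x, y, z in rad, a list of three. In form: [{"grip": grip, "linear": [tx, ty, tz], "rot": [rx, ry, rz]}, ...]. A call has 1 to 10 rows; each row is the pose to reach, as a shift and turn from the pose commanded when the call began, along the tool's axes at that moment; what a row does not reach only later rows make up. A row lasts 1/8 s, in which the tool goes at most 62.5 mm and 10.7 degrees, less where a joint would pass 70% of its speed; a pose out of reach is approached as far as the arm can. A call with a gripper value outside its range is refused whole. The fingers move at their own pace and stop on an object; the grip force is fixed at half the most. Time passes only in rows, so rows that repeat a pose let the fingers close. It gives the time, the measured TCP pose, the force, the opening and the grip force at its end, in the units of the state.
- arm.read_state(): the state, without advancing time (a new reading comes with each control period).
- imaging.get_image(name): name is "scene" or "top" or "wrist"; returns a dict with "frame" (384x512x3 uint8, red, green, blue), "fx", "fy", "cx", "cy" (pixels), "k1" (the pictures are not rectified: a ray, as slopes to the right and down, at radius r is drawn at 1 + k1 r^2 times it, then the intrinsics apply), "extrinsics" (4x4, takes a point from world to camera coordinates); the wrist camera has in their place "T_tool_cam" (4x4, takes a point from camera to tool coordinates, whose origin is the TCP and whose axes are the flange's). Camera axes: x right, y down, z forward; pixel columns grow to the right and rows downward; lengths in mm; the calibration is good to about 2 mm. A picture is of the moment at which its call begins: read the wrist's pose just before it. There is no depth.
- job.job_done(): hands the job in; it is judged then, once.
Trained networks look in a picture, given as the dict that the camera call returned (one of the last four; its "shot" number tells which), for a name from the list of things; names that differ only in an ending like _2 or _b are one class to them, and where a whole thing is asked for, a point or a joint stands for the part that bears it (a point fixed in the world has none). Each returns a list of dicts, best first, with "score" (0 to 1); they miss things now and then, are a little off and sometimes report something else, mostly with a low value. They report only what shows in the picture. A call takes as long as a camera call.
- models.spot_in(picture, query): "rect" ([left, top, right, bottom] in pixels, round what is visible of it).
- models.tip_of(picture, query): "pixel" ([column, row] in pixels: a listed point, or the origin of a listed thing).
The state is a dict: "clock": time; "joints": joint angles; "joint_vel": joint speeds; "joint_efforts": joint torques, N m; "position": TCP position; "ee_rot": TCP orientation; "contact_force": force on the tool from outside, world axes, zero at the start; "wrist_torque": the same for the moment, N m; "gripper_width": finger opening in mm; "grasp_force": force on a finger pad.
Only numpy, scipy, OpenCV 4.12 (cv2) and the standard library are available. Lean on these libraries where they do the work, as an engineer would, in place of code of your own. Each camera call takes 0.05 s, during which the arm holds its last target. There are 200 camera calls.

## Task

Take the pin gauge from its stand and, going along the row of drilled wooden blanks from the leftmost (as the robot sees it) to the rightmost, try its pin in the hole of every blank: line it up with the hole and press lightly until it either drops well in or stops at the nose. Put every blank that the pin enters into the open drawer and every blank whose hole is too small into the red bin, stand the gauge back in its stand, and push the drawer fully shut. Leave the tin, the finial and the chisel alone.

Things in the scene. Friction and masses are not known exactly. Their poses are not given: they have to be found in the camera images.
- blank_1a: loose pale wooden block, 38 x 38 x 48 mm tall, 55 g, standing on the mat, in the first (leftmost) place of the row, +y being left; either blank_1a or blank_1b is present. Origin: centre of underside. A hole runs right through along its z axis: 16.4 mm (the pin enters up to its collar) or 12.6 mm (too small: only 3 mm of the nose enters); it looks much the same outside.
- blank_1b: loose pale wooden block, 38 x 38 x 48 mm tall, 55 g, standing on the mat, in the first (leftmost) place of the row, +y being left; either blank_1a or blank_1b is present. Origin: centre of underside. A hole runs right through along its z axis: 16.4 mm (the pin enters up to its collar) or 12.6 mm (too small: only 3 mm of the nose enters); it looks much the same outside.
- blank_2a: loose pale wooden block, 38 x 38 x 48 mm tall, 55 g, standing on the mat, in the second place of the row, +y being left; either blank_2a or blank_2b is present. Origin: centre of underside. A hole runs right through along its z axis: 16.4 mm (the pin enters up to its collar) or 12.6 mm (too small: only 3 mm of the nose enters); it looks much the same outside.
- blank_2b: loose pale wooden block, 38 x 38 x 48 mm tall, 55 g, standing on the mat, in the second place of the row, +y being left; either blank_2a or blank_2b is present. Origin: centre of underside. A hole runs right through along its z axis: 16.4 mm (the pin enters up to its collar) or 12.6 mm (too small: only 3 mm of the nose enters); it looks much the same outside.
- blank_3a: loose pale wooden block, 38 x 38 x 48 mm tall, 55 g, standing on the mat, in the third place of the row, +y being left; either blank_3a or blank_3b is present. Origin: centre of underside. A hole runs right through along its z axis: 16.4 mm (the pin enters up to its collar) or 12.6 mm (too small: only 3 mm of the nose enters); it looks much the same outside.
- blank_3b: loose pale wooden block, 38 x 38 x 48 mm tall, 55 g, standing on the mat, in the third place of the row, +y being left; either blank_3a or blank_3b is present. Origin: centre of underside. A hole runs right through along its z axis: 16.4 mm (the pin enters up to its collar) or 12.6 mm (too small: only 3 mm of the nose enters); it looks much the same outside.
- blank_4a: loose pale wooden block, 38 x 38 x 48 mm tall, 55 g, standing on the mat, in the fourth place of the row, +y being left; blank_4a, blank_4b or neither is present. Origin: centre of underside. A hole runs right through along its z axis: 16.4 mm (the pin enters up to its collar) or 12.6 mm (too small: only 3 mm of the nose enters); it looks much the same outside.
- blank_4b: loose pale wooden block, 38 x 38 x 48 mm tall, 55 g, standing on the mat, in the fourth place of the row, +y being left; blank_4a, blank_4b or neither is present. Origin: centre of underside. A hole runs right through along its z axis: 16.4 mm (the pin enters up to its collar) or 12.6 mm (too small: only 3 mm of the nose enters); it looks much the same outside.
- blank_5a: loose pale wooden block, 38 x 38 x 48 mm tall, 55 g, standing on the mat, in the fifth (rightmost) place of the row, +y being left; blank_5a, blank_5b or neither is present. Origin: centre of underside. A hole runs right through along its z axis: 16.4 mm (the pin enters up to its collar) or 12.6 mm (too small: only 3 mm of the nose enters); it looks much the same outside.
- blank_5b: loose pale wooden block, 38 x 38 x 48 mm tall, 55 g, standing on the mat, in the fifth (rightmost) place of the row, +y being left; blank_5a, blank_5b or neither is present. Origin: centre of underside. A hole runs right through along its z axis: 16.4 mm (the pin enters up to its collar) or 12.6 mm (too small: only 3 mm of the nose enters); it looks much the same outside.
- gauge: pin gauge, 90 mm long, 120 g, upright in the stand at the start. From the bottom up: steel nose widening from 9 to 15 mm diameter over 5 mm, 15 mm pin up to 30 mm, collar 30 mm across up to 35 mm, blue square handle 18 x 18 mm up to 90 mm. Origin: centre of the tip; z runs up to the handle; x and y are square to the handle's flats.
- gauge_tip (a point): the point at the centre of the gauge's tip (same point as the gauge's origin).
- stand: fixed black block 60 x 60 x 40 mm with a 20 mm upright hole through its centre, in which the gauge hangs by its collar (tip 10 mm above the bench). Origin: centre of its underside.
- mat: fixed green gauging mat 150 (x) x 460 (y) x 3 mm; the blanks stand on it in one row along its y axis, about 85 mm apart from place to place. Origin: centre of its underside.
- bin: fixed red open bin for rejects, 150 (x) x 270 (y) x 45 mm high, walls and floor 5 mm. Origin: centre of its underside.
- chest: fixed low wooden chest 260 (x) x 300 (y) x 100 mm high with one drawer in its front, which faces its own -x. Origin: centre of its underside.
- chest_drawer0 (a joint): how far the drawer is pulled out along the chest's -x, m: 0 is fully shut, limit 0.18; it starts open by 0.15 to 0.18. It slides with about 1 N of friction and stays where it is left.
- drawer_floor (a point): centre of the drawer's inner floor, moving with the drawer, 22 mm above the bench; axes as the chest's. Inside 215 (x) x 258 (y) mm; the walls rise 56 mm above the floor, the front panel 64 mm. The chest's top covers the rear of the drawer: the open part begins 107 mm ahead (-x) of this point and runs back by the drawer's opening less 6 mm.
- chest_drawer0_handle (a point): middle of the drawer's steel bar handle (120 mm long, along y), 35 mm out from the drawer's front face; about 62 mm above the bench.
- wax_tin: bystander, not always there: loose brass-coloured tin with a paper label, 70 mm across, 55 mm tall; origin at the centre of its underside.
- finial: bystander, not always there: loose turned brown wooden finial, 52 mm across the foot, 88 mm tall, standing; origin at the centre of its underside.
- chisel: bystander: loose wood chisel lying flat, 220 mm long, red handle; origin on the bench below where handle meets blade.

How it is judged:
By the outcome, as a careful person would: the job done as asked, in the order asked, and still so for the second after the job is handed in, with the robot touching nothing.
Of blank_1a, blank_1b only 1 to 1 are there at a start; the rules pass over those that are not, and their reading is None.
Of blank_2a, blank_2b only 1 to 1 are there at a start; the rules pass over those that are not, and their reading is None.
Of blank_3a, blank_3b only 1 to 1 are there at a start; the rules pass over those that are not, and their reading is None.
Of blank_4a, blank_4b, finial only 1 to 1 are there at a start; the rules pass over those that are not, and their reading is None.
Of blank_5a, blank_5b, wax_tin only 1 to 1 are there at a start; the rules pass over those that are not, and their reading is None.
At some moment in a run one of blank_1a, blank_1b, blank_2a, blank_2b, blank_3a, blank_3b, blank_4a, blank_4b, blank_5a, blank_5b may be knocked a few centimetres aside while the robot is not near it.
It also fails if it takes over 210 s, if anything falls off the work surface, if the arm or the gripper's body presses on something with over 40 N, if the wrist force passes 120 N, or if a joint passes its speed limit or range.

## Working session

There is one attempt and no reset: what is moved stays moved. The work goes in short steps, Python scripts to look and compute and a tool call to move; the robot and the scene stay as the last step left them, time stands still between calls to the robot, and variables do not carry over. Pictures are saved under pics/ and viewed, at most 14 in all, crops included, and the job is handed in when it is done.

Besides the shell and the picture viewer there is one more tool, called after "Request:" as name(argument=value, ...), one argument or row to a line, values as JSON. arm_command: Moves the arm, as the interface text tells. Its arguments: {"type":"object","properties":{"rows":{"type":"array"}},"required":["rows"]}

```bash
mkdir -p pics; cat > h.py <<'E'
import numpy as np, cv2
from scipy.spatial.transform import Rotation as R
from bench import arm, imaging, job, models
def ray(p,px,st=None):
    u=np.array([(px[0]-p["cx"])/p["fx"],(px[1]-p["cy"])/p["fy"]]); k=p["k1"]; s=u.copy()
    for _ in range(20): s=u/(1+k*(s@s))
    d=np.array([s[0],s[1],1.])
    if "extrinsics" in p:
        E=np.array(p["extrinsics"]); Rt=E[:3,:3].T; return -Rt@E[:3,3], Rt@d
    T=np.array(p["T_tool_cam"]); Q=R.from_quat(st["ee_rot"]).as_matrix()
    return Q@T[:3,3]+np.array(st["position"]), Q@T[:3,:3]@d
def at_z(p,px,z,st=None):
    o,d=ray(p,px,st); return o+d*(z-o[2])/d[2]
def proj(p,X,st=None):
    X=np.asarray(X,float)
    if "extrinsics" in p: E=np.array(p["extrinsics"]); c=E[:3,:3]@X+E[:3,3]
    else:
        T=np.array(p["T_tool_cam"]); Q=R.from_quat(st["ee_rot"]).as_matrix()
        c=T[:3,:3].T@(Q.T@(X-np.array(st["position"]))-T[:3,3])
    s=c[:2]/c[2]; s=s*(1+p["k1"]*(s@s)); return np.array([s[0]*p["fx"]+p["cx"],s[1]*p["fy"]+p["cy"]])
def save(p,n,crop=None,f=1):
    im=p["frame"][...,::-1]
    if crop: im=im[crop[1]:crop[3],crop[0]:crop[2]]
    cv2.imwrite("pics/"+n+".png",cv2.resize(im,None,fx=f,fy=f,interpolation=cv2.INTER_CUBIC))
E
python3 - <<'E'
from h import *
np.set_printoptions(precision=1,suppress=True)
s=arm.read_state(); print(s)
a=imaging.get_image("top"); b=imaging.get_image("scene")
save(a,"top0",f=1.5); save(b,"scene0",f=1.5)
for n,p in (("top",a),("scene",b)):
    for q,z in (("blank_1a",3),("gauge",10),("stand",0),("mat",0),("bin",0),("chest",0),("chest_drawer0_handle",62),("drawer_floor",22),("wax_tin",0),("finial",0),("chisel",0)):
        print(n,q,[(round(r["score"],2),np.round(r["pixel"],1).tolist(),at_z(p,r["pixel"],z)[:2].round(1).tolist()) for r in models.tip_of(p,q)[:6]])
E
```

```text
{'clock': 0.0, 'joints': array([-0.9,  0.4,  0. , -0. , -1.2, -0.3]), 'joint_vel': array([-0.,  0.,  0., -0., -0., -0.]), 'joint_efforts': array([ -0. , -39.2,  18.8,   4.2,  -0. ,  -0. ]), 'position': array([ 248.8, -572.7,  230.2]), 'ee_rot': array([-0.2,  1. ,  0. , -0. ]), 'contact_force': array([ 0.1, -0.7,  0.4]), 'wrist_torque': array([-0., -0., -0.]), 'grasp_force': 0.0, 'gripper_width': 85.29846947104039}
top blank_1a [(0.46, [213.8, 246.9], [464.9, 25.8])]
top gauge [(0.63, [196.3, 187.2], [629.4, 71.1])]
top stand [(0.61, [199.9, 194.1], [610.8, 62.6])]
top mat [(0.92, [279.6, 249.1], [455.6, -154.8])]
top bin [(0.66, [298.2, 172.2], [667.1, -210.8])]
top chest [(0.85, [108.3, 157.2], [718.9, 319.1])]
top chest_drawer0_handle [(0.83, [105.6, 282.5], [380.0, 305.3])]
top drawer_floor [(0.92, [109.0, 218.1], [548.3, 309.3])]
top wax_tin []
top finial [(0.58, [217.5, 134.4], [776.9, 11.8])]
top chisel [(0.71, [379.9, 169.7], [670.6, -439.7]), (0.27, [250.7, 248.8], [457.8, -75.4])]
scene blank_1a [(0.81, [230.8, 171.5], [461.8, 19.1])]
scene gauge [(0.57, [277.6, 191.2], [619.9, 68.6])]
scene stand [(0.8, [274.9, 196.5], [623.3, 53.8])]
scene mat [(0.9, [187.3, 206.7], [463.6, -160.2]), (0.27, [276.9, 99.7], [342.8, 353.9])]
scene bin [(0.81, [221.5, 259.7], [662.1, -198.6])]
scene chest [(0.95, [351.0, 164.5], [710.9, 314.5])]
scene chest_drawer0_handle [(0.98, [278.0, 98.7], [384.6, 311.6]), (0.6, [203.7, 184.8], [474.4, -94.5]), (0.38, [276.8, 190.5], [637.3, 43.5]), (0.26, [222.7, 261.1], [688.8, -211.2])]
scene drawer_floor [(0.64, [310.0, 129.3], [531.3, 316.2])]
scene wax_tin []
scene finial [(0.63, [304.2, 236.0], [774.0, 18.7]), (0.18, [185.9, 201.0], [445.1, -150.7])]
scene chisel [(0.67, [152.6, 324.9], [670.7, -439.2]), (0.56, [276.3, 98.1], [335.6, 358.2])]
```

View pics/top0.png

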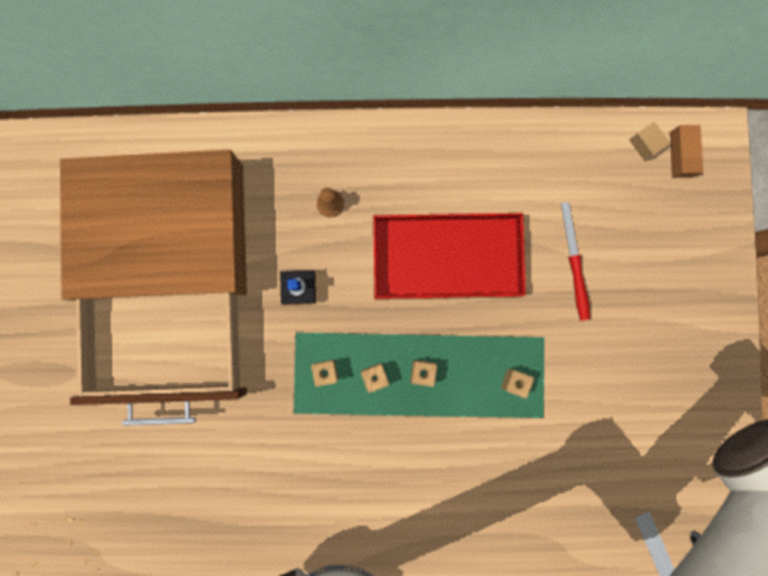

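View pics/scene0.png

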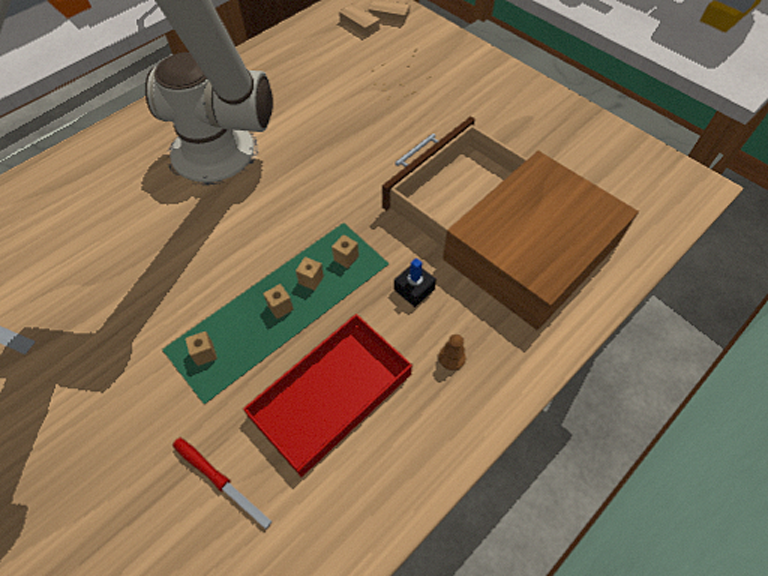

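Four blanks: top picture (at 1.5×) at (323,373), (375,378), (425,373) and (519,382). The fourth place is empty, the finial is at (330,202) and there is no tin. The gauge is in its stand at (297,287), and the drawer is open at the left.

```bash
cat >> h.py <<'E'
def yaw(st):
    m=R.from_quat(st["ee_rot"]).as_matrix(); return np.degrees(np.arctan2(m[1,1],m[0,1]))  # heading of tool y (closing axis), deg
def go(x,y,z,yw=None,st=None):
    """linear & rot for a move from here to TCP x,y,z, tool straight down, tool y heading yw (mod 180, nearest)"""
    st=st or arm.read_state(); Q=R.from_quat(st["ee_rot"]); y0=yaw(st)
    if yw is None: yw=y0
    yw=y0+(yw-y0+90)%180-90; a=np.radians(yw)
    Y=np.array([np.cos(a),np.sin(a),0]); Z=np.array([0,0,-1.]); X=np.cross(Y,Z)
    T=R.from_matrix(np.stack([X,Y,Z],1))
    print("from",np.round(st["position"],1),"yaw",round(y0,1),"j6",round(st["joints"][5],2),"-> lin",np.round(Q.inv().apply(np.array([x,y,z])-st["position"]),1).tolist(),"rot",np.round((Q.inv()*T).as_rotvec(),4).tolist())
E
python3 - <<'E'
from h import *
w=imaging.get_image("wrist"); print(np.round(w["T_tool_cam"],2).tolist(),w["fx"],w["k1"])
go(540,60,330,90)
E
```

```text
[[0.0, -0.96, -0.28, 73.29], [1.0, 0.0, 0.0, 0.91], [-0.0, -0.28, 0.96, -142.75], [0.0, 0.0, 0.0, 1.0]] 325.35346792224425 -0.013716107764199976
from [ 249.  -573.2  231.3] yaw 113.5 j6 -0.26 -> lin [-519.2, 464.9, -98.7] rot [0.0, 0.0, 0.4098]
```

Request:
arm_command(
  rows=[
    {"grip": 1, "linear": [-519, 465, -99], "rot": [0, 0, 0.41]},
    {"grip": 1, "linear": [-519, 465, -99], "rot": [0, 0, 0.41]},
    {"grip": 1, "linear": [-519, 465, -99], "rot": [0, 0, 0.41]},
    {"grip": 1, "linear": [-519, 465, -99], "rot": [0, 0, 0.41]},
    {"grip": 1, "linear": [-519, 465, -99], "rot": [0, 0, 0.41]},
    {"grip": 1, "linear": [-519, 465, -99], "rot": [0, 0, 0.41]},
    {"grip": 1, "linear": [-519, 465, -99], "rot": [0, 0, 0.41]},
    {"grip": 1, "linear": [-519, 465, -99], "rot": [0, 0, 0.41]},
    {"grip": 1, "linear": [-519, 465, -99], "rot": [0, 0, 0.41]},
    {"grip": 1, "linear": [-519, 465, -99], "rot": [0, 0, 0.41]},
  ],
)

```text
clock: 2.5
position: [505.2, -14.4, 319.2]
ee_rot: [-0.0, 1.0, 0.0, 0.001]
contact_force: [0.5, -0.4, 0.1]
gripper_width: 85.7
grasp_force: 0.0
```

Request:
arm_command(
  rows=[
    {"grip": 1, "linear": [0, 0, 0], "rot": [0, 0, 0]},
    {"grip": 1, "linear": [0, 0, 0], "rot": [0, 0, 0]},
  ],
)

```text
clock: 2.75
position: [504.5, -16.2, 318.2]
ee_rot: [-0.0, 1.0, -0.0, -0.0]
contact_force: [-0.9, -0.1, 0.5]
gripper_width: 85.9
grasp_force: 0.0
```

```bash
python3 - <<'E'
from h import *
s=arm.read_state(); w=imaging.get_image("wrist"); save(w,"w1",f=1.5)
for X in ((615,60,0),(465,26,51)): print(proj(w,X,s).round(1))
for q,z in (("gauge",10),("stand",0),("blank_1a",3),("gauge_tip",10)):
    print(q,[(round(r["score"],2),np.round(r["pixel"],1).tolist(),at_z(w,r["pixel"],z,s)[:2].round(1).tolist()) for r in models.tip_of(w,q)[:6]])
E
```

```text
[305.3 219.4]
[289.4 121.7]
gauge [(0.82, [313.8, 223.8], [618.1, 71.3])]
stand [(0.67, [310.7, 219.8], [615.7, 68.2])]
blank_1a [(0.62, [278.8, 112.9], [457.1, 16.0])]
gauge_tip []
```

View pics/w1.png

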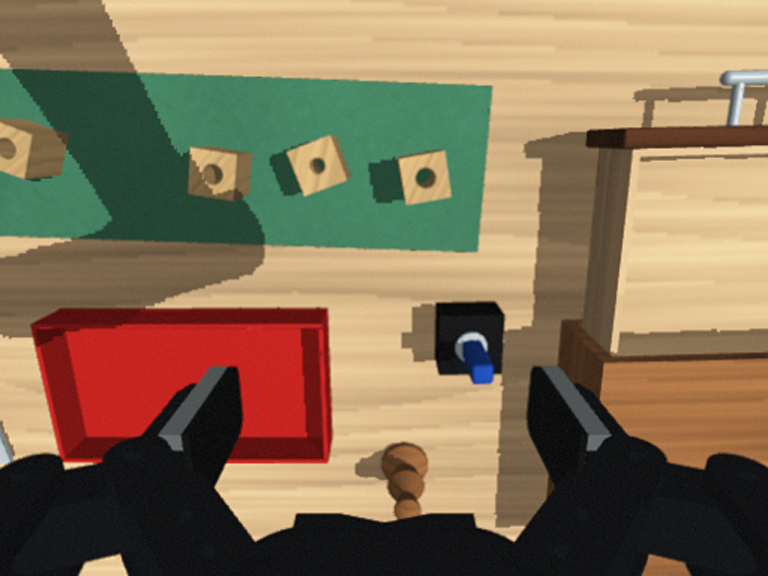

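The wrist view shows the stand around (310,225) unscaled, with the blue handle leaning out to (322,248) and the silver collar at (314,230). Blanks 1–3 are at (284,118), (212,110) and (141,116).

```bash
python3 - <<'E'
from h import *
s=arm.read_state(); w=imaging.get_image("wrist"); save(w,"w2",(280,190,350,270),7)
f=w["frame"].astype(int); r,g,b=f[...,0],f[...,1],f[...,2]
m=((b>80)&(b>1.6*r)&(b>1.5*g)).astype(np.uint8); n,l,st,c=cv2.connectedComponentsWithStats(m); i=1+np.argmax(st[1:,4]); print(st[i],c[i])
hsv=cv2.cvtColor(w["frame"],cv2.COLOR_RGB2HSV)
k=np.zeros_like(m); k[190:270,280:350]=(f.max(2)<60)[190:270,280:350]; 
ys,xs=np.nonzero(k|((l==i)&0)); q=cv2.minAreaRect(np.stack([xs,ys],1).astype(np.float32)); print(q)
go(615,60,200,90)
E
```

```text
[313 227  18  29 334] [321.0508982 242.       ]
((313.5, 224.5), (47.0, 45.0), 90.0)
from [504.4 -17.3 318.5] yaw 89.9 j6 -1.86 -> lin [-110.4, 77.5, 118.5] rot [0.0001, 0.0001, -0.0019]
```

View pics/w2.png

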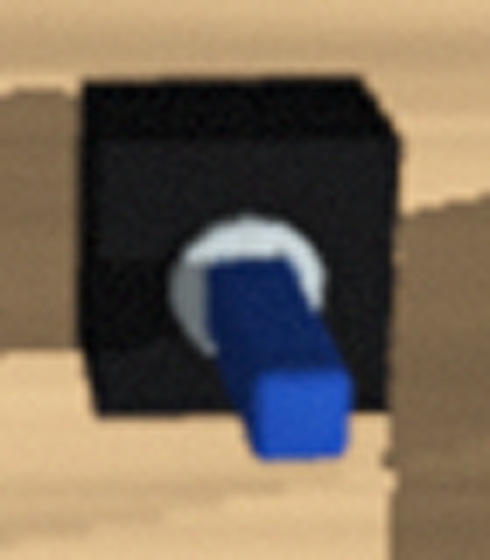

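The crop shows the top face of the handle centred at (323.0,249.3) and square to the image. The collar is at (315.4,231.4).

```bash
python3 - <<'E'
from h import *
s=arm.read_state(); w=imaging.get_image("wrist")
for px,z in (((323.0,249.3),100),((315.4,231.4),45),((315,229.3),40)): print(at_z(w,px,z,s).round(1))
for px in ((284,118),(212,110),(141,116),(5,99)): print(at_z(w,px,51,s).round(1))
g=at_z(w,(323,249.3),100,s); go(g[0],g[1],150,90)
E
```

```text
[614.9  65.8 100. ]
[615.4  66.1  45. ]
[614.4  66.4  40. ]
[460.7  18.2  51. ]
[451.  -70.4  51. ]
[ 458.1 -158.4   51. ]
[ 437.1 -323.9   51. ]
from [504.5 -17.2 318.5] yaw 89.9 j6 -1.86 -> lin [-110.2, 83.2, 168.5] rot [0.0, 0.0002, -0.0016]
```

Request:
arm_command(
  rows=[
    {"grip": 1, "linear": [-110, 83, 168], "rot": [0, 0, 0]},
    {"grip": 1, "linear": [-110, 83, 168], "rot": [0, 0, 0]},
    {"grip": 1, "linear": [-110, 83, 168], "rot": [0, 0, 0]},
    {"grip": 1, "linear": [-110, 83, 168], "rot": [0, 0, 0]},
    {"grip": 1, "linear": [-110, 83, 168], "rot": [0, 0, 0]},
    {"grip": 1, "linear": [-110, 83, 168], "rot": [0, 0, 0]},
    {"grip": 1, "linear": [-110, 83, 168], "rot": [0, 0, 0]},
  ],
)

```text
clock: 3.98
position: [615.0, 66.2, 152.3]
ee_rot: [0.0, 1.0, 0.0, 0.001]
contact_force: [-0.6, 0.3, 0.0]
gripper_width: 85.7
grasp_force: 0.0
```

```bash
python3 - <<'E'
from h import *
go(615,66,58,90)
E
```

```text
from [615.   66.2 152.3] yaw 90.0 j6 -1.94 -> lin [0.3, -0.2, 94.3] rot [0.0009, 0.0029, -0.0007]
```

Request:
arm_command(
  rows=[
    {"grip": 1, "linear": [0, 0, 30], "rot": [0, 0, 0]},
    {"grip": 1, "linear": [0, 0, 60], "rot": [0, 0, 0]},
    {"grip": 1, "linear": [0, 0, 85], "rot": [0, 0, 0]},
    {"grip": 1, "linear": [0, 0, 93], "rot": [0, 0, 0]},
    {"grip": 1, "linear": [0, 0, 93], "rot": [0, 0, 0]},
    {"grip": 1, "linear": [0, 0, 93], "rot": [0, 0, 0]},
    {"grip": 0.3, "linear": [0, 0, 93], "rot": [0, 0, 0]},
    {"grip": 0, "linear": [0, 0, 93], "rot": [0, 0, 0]},
    {"grip": 0, "linear": [0, 0, 93], "rot": [0, 0, 0]},
    {"grip": 0, "linear": [0, 0, 93], "rot": [0, 0, 0]},
  ],
)

```text
clock: 5.22
position: [614.8, 66.6, 57.6]
ee_rot: [0.0, 1.0, -0.0, 0.0]
contact_force: [1.0, 0.0, -0.8]
gripper_width: 17.2
grasp_force: 58.4
```

Request:
arm_command(
  rows=[
    {"grip": 0, "linear": [0, 0, 0], "rot": [0, 0, 0]},
    {"grip": 0, "linear": [0, 0, 0], "rot": [0, 0, 0]},
    {"grip": 0, "linear": [0, 0, 0], "rot": [0, 0, 0]},
  ],
)

```text
clock: 5.6
position: [614.9, 66.6, 57.6]
ee_rot: [0.0, 1.0, -0.0, 0.0]
contact_force: [-0.3, -1.3, 1.6]
gripper_width: 17.0
grasp_force: 58.8
```

Request:
arm_command(
  rows=[
    {"grip": 0, "linear": [0, 0, -30], "rot": [0, 0, 0]},
    {"grip": 0, "linear": [0, 0, -80], "rot": [0, 0, 0]},
    {"grip": 0, "linear": [0, 0, -100], "rot": [0, 0, 0]},
    {"grip": 0, "linear": [62, -19, -100], "rot": [0, 0, 0]},
    {"grip": 0, "linear": [110, -35, -100], "rot": [0, 0, 0]},
    {"grip": 0, "linear": [154, -48, -80], "rot": [0, 0, 0]},
    {"grip": 0, "linear": [154, -48, -80], "rot": [0, 0, 0]},
    {"grip": 0, "linear": [154, -48, -80], "rot": [0, 0, 0]},
    {"grip": 0, "linear": [154, -48, -80], "rot": [0, 0, 0]},
    {"grip": 0, "linear": [154, -48, -80], "rot": [0, 0, 0]},
  ],
)

```text
clock: 6.85
position: [461.7, 19.0, 137.4]
ee_rot: [0.0, 1.0, 0.0, 0.0]
contact_force: [1.0, 0.9, -1.2]
gripper_width: 17.4
grasp_force: 59.1
```

```bash
python3 - <<'E'
from h import *
s=arm.read_state(); print(s["position"],s["ee_rot"],s["contact_force"])
w=imaging.get_image("wrist"); save(w,"w3",f=1.5)
P=s["position"]; tip=P+[0,0,-47.6]
print("tip",proj(w,tip,s),"collar",proj(w,tip+[0,0,35],s), "hole est",proj(w,(460.7,18.2,51),s))
E
```

```text
[461.70958775  19.01230049 137.43860612] [1.19970921e-04 9.99999951e-01 1.26748462e-04 2.61125771e-04] [ 0.97304114  0.92570244 -1.18513383]
tip [254.70796893 215.47547699] collar [254.51940741 239.74370171] hole est [253.75699491 195.15710157]
```

View pics/w3.png

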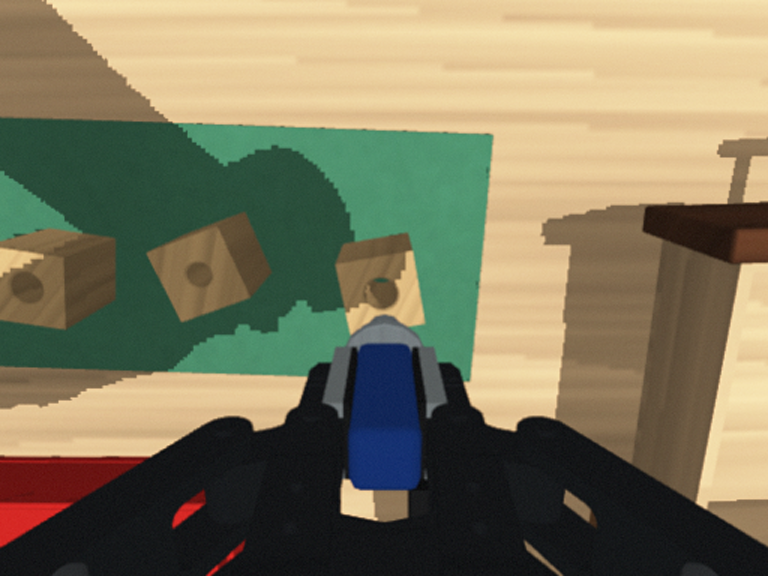

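The view shows blank 1 with its hole at about (255.3,195.3) unscaled, close to the estimate. The collar is just below it in the image, at (256,217).

```bash
cat >> h.py <<'E'
def hole(w,st,guess,z=51,win=20):
    "Hough circle of a hole near the world guess; returns list of (world xy, diameter mm)"
    u,v=proj(w,(*guess[:2],z),st); x0,y0=max(int(u)-win-8,0),max(int(v)-win-8,0); f=6
    c=cv2.cvtColor(w["frame"],cv2.COLOR_RGB2GRAY)[y0:y0+2*win+16,x0:x0+2*win+16]
    c=cv2.GaussianBlur(cv2.resize(c,None,fx=f,fy=f,interpolation=cv2.INTER_CUBIC),(0,0),4)
    o,_=ray(w,(u,v),st); d=np.linalg.norm(o-np.array([*guess[:2],z])); k=w["fx"]/d*f
    h=cv2.HoughCircles(c,cv2.HOUGH_GRADIENT_ALT if 0 else cv2.HOUGH_GRADIENT,1,10,param1=60,param2=12,minRadius=int(5.5*k),maxRadius=int(9.2*k))
    out=[]
    for a in ([] if h is None else h[0][:3]):
        p=(x0+(a[0]+.5)/f-.5,y0+(a[1]+.5)/f-.5); out.append((np.round(p,1).tolist(),at_z(w,p,z,st)[:2].round(1).tolist(),round(2*a[2]/k,1)))
    return out
E
python3 - <<'E'
from h import *
s=arm.read_state(); w=imaging.get_image("wrist")
for g in ((460.7,18.2),(451,-70.4),(458.1,-158.4)):
  print(hole(w,s,g))
print(at_z(w,(255.3,195.3),51,s))
E
```

```text
[([254.5, 195.6999969482422], [460.8, 18.6], np.float64(15.9)), ([256.70001220703125, 196.3000030517578], [461.4, 20.2], np.float64(13.0)), ([256.29998779296875, 219.1999969482422], [479.5, 20.0], np.float64(14.8))]
[]
[]
[460.55204426  19.2345865   51.        ]
```

Request:
arm_command(
  rows=[
    {"grip": 0, "linear": [1.2, 0.4, 15], "rot": [0, 0, 0]},
    {"grip": 0, "linear": [1.2, 0.4, 30], "rot": [0, 0, 0]},
    {"grip": 0, "linear": [1.2, 0.4, 36], "rot": [0, 0, 0]},
    {"grip": 0, "linear": [1.2, 0.4, 39], "rot": [0, 0, 0]},
    {"grip": 0, "linear": [1.2, 0.4, 41], "rot": [0, 0, 0]},
    {"grip": 0, "linear": [1.2, 0.4, 42.5], "rot": [0, 0, 0]},
    {"grip": 0, "linear": [1.2, 0.4, 43.5], "rot": [0, 0, 0]},
    {"grip": 0, "linear": [1.2, 0.4, 43.5], "rot": [0, 0, 0]},
  ],
)

```text
clock: 7.95
position: [459.7, 19.0, 94.0]
ee_rot: [0.0, 1.0, 0.0, 0.0]
contact_force: [-0.4, 0.2, -0.5]
gripper_width: 17.3
grasp_force: 59.1
```

Request:
arm_command(
  rows=[
    {"grip": 0, "linear": [0, 0, 2], "rot": [0, 0, 0]},
    {"grip": 0, "linear": [0, 0, 4], "rot": [0, 0, 0]},
    {"grip": 0, "linear": [0, 0, 6], "rot": [0, 0, 0]},
    {"grip": 0, "linear": [0, 0, 8], "rot": [0, 0, 0]},
    {"grip": 0, "linear": [0, 0, 8], "rot": [0, 0, 0]},
  ],
)

```text
clock: 8.57
position: [459.4, 19.0, 85.6]
ee_rot: [0.0, 1.0, -0.0, -0.0]
contact_force: [1.1, -0.7, -0.6]
gripper_width: 17.2
grasp_force: 59.1
```

Request:
arm_command(
  rows=[
    {"grip": 0, "linear": [0, 0, 4], "rot": [0, 0, 0]},
    {"grip": 0, "linear": [0, 0, 8], "rot": [0, 0, 0]},
    {"grip": 0, "linear": [0, 0, 12], "rot": [0, 0, 0]},
    {"grip": 0, "linear": [0, 0, 14], "rot": [0, 0, 0]},
    {"grip": 0, "linear": [0, 0, 14], "rot": [0, 0, 0]},
  ],
)

```text
clock: 9.2
position: [459.4, 19.0, 71.7]
ee_rot: [0.0, 1.0, -0.0, -0.0]
contact_force: [-0.8, -0.0, -1.0]
gripper_width: 17.9
grasp_force: 59.1
```

Request:
arm_command(
  rows=[
    {"grip": 0, "linear": [0, 0, -8], "rot": [0, 0, 0]},
    {"grip": 0, "linear": [0, 0, -20], "rot": [0, 0, 0]},
    {"grip": 0, "linear": [0, 0, -35], "rot": [0, 0, 0]},
    {"grip": 0, "linear": [0, 0, -60], "rot": [0, 0, 0]},
    {"grip": 0, "linear": [4, -44, -65], "rot": [0, 0, 0]},
    {"grip": 0, "linear": [8, -89, -65], "rot": [0, 0, 0]},
    {"grip": 0, "linear": [8, -89, -65], "rot": [0, 0, 0]},
    {"grip": 0, "linear": [8, -89, -65], "rot": [0, 0, 0]},
    {"grip": 0, "linear": [8, -89, -65], "rot": [0, 0, 0]},
    {"grip": 0, "linear": [8, -89, -65], "rot": [0, 0, 0]},
  ],
)

```text
clock: 10.45
position: [451.7, -69.3, 137.0]
ee_rot: [-0.001, 1.0, 0.0, 0.0]
contact_force: [-0.4, 0.2, -2.6]
gripper_width: 17.3
grasp_force: 59.3
```

```bash
python3 - <<'E'
from h import *
s=arm.read_state(); print(s["position"]); w=imaging.get_image("wrist"); save(w,"w4",f=1.5)
for g in ((460,19),(451,-70.4),(458.1,-158.4)):
  print(hole(w,s,g))
E
```

```text
[451.71299842 -69.2555162  136.95331537]
[([375.0, 207.0], [459.6, 20.5], np.float64(16.2)), ([373.5, 208.8000030517578], [461.0, 19.5], np.float64(17.8)), ([371.70001220703125, 208.0], [460.3, 18.1], np.float64(14.9))]
[]
[]
```

View pics/w4.png

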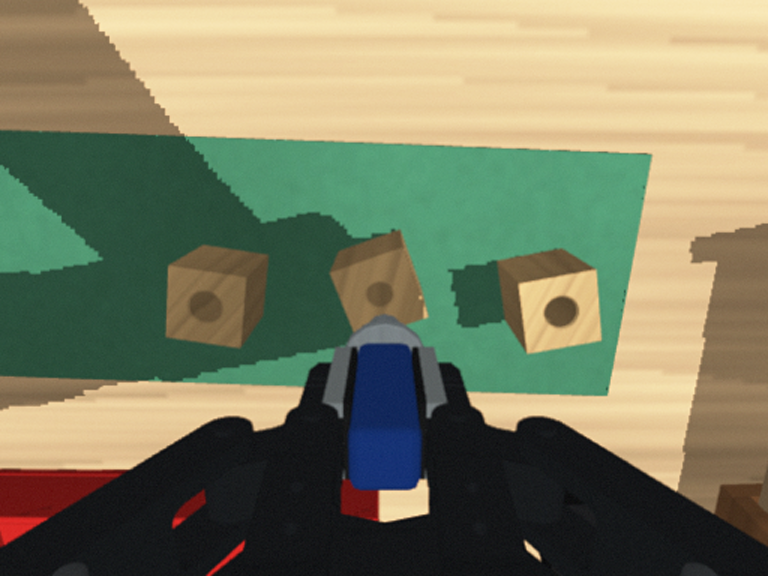

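Blank 1 took the pin. In this view the hole of blank 2 is at (253.2,195.5) unscaled and the hole of blank 3 is at about (136.8,203).

```bash
sed -i 's/    o,_=ray(w,(u,v),st); d=/    c=cv2.normalize(c,None,0,255,cv2.NORM_MINMAX) if c.ptp() else c\n    o,_=ray(w,(u,v),st); d=/; s/c.ptp()/True/; s/param2=12/param2=9/' h.py
python3 - <<'E'
from h import *
s=arm.read_state(); w=imaging.get_image("wrist")
for g in ((451,-70.4),(458.1,-158.4)):
  print(hole(w,s,g,win=12))
h=at_z(w,(253.2,195.5),51,s); print(h); go(h[0]-.1,h[1]+.6,94)
print(at_z(w,(136.8,203),51,s))
E
```

```text
[([252.3000030517578, 196.3000030517578], [451.4, -71.2], np.float64(13.6)), ([252.1999969482422, 194.5], [450.0, -71.3], np.float64(13.4)), ([254.0, 195.8000030517578], [451.0, -69.9], np.float64(13.1))]
[([137.1999969482422, 204.0], [457.7, -156.9], np.float64(16.9)), ([136.0, 205.5], [458.8, -157.9], np.float64(18.1)), ([135.5, 203.6999969482422], [457.4, -158.1], np.float64(16.9))]
[450.77370605 -70.5366493   51.        ]
from [451.7 -69.4 136.9] yaw 90.1 j6 -1.77 -> lin [1.0, -0.5, 42.9] rot [-0.0, -0.0001, -0.0]
[ 456.86598736 -157.08070794   51.        ]
```

Request:
arm_command(
  rows=[
    {"grip": 0, "linear": [0.6, -0.5, 15], "rot": [0, 0, 0]},
    {"grip": 0, "linear": [0.6, -0.5, 30], "rot": [0, 0, 0]},
    {"grip": 0, "linear": [0.6, -0.5, 33], "rot": [0, 0, 0]},
    {"grip": 0, "linear": [0.6, -0.5, 35], "rot": [0, 0, 0]},
    {"grip": 0, "linear": [0.6, -0.5, 37], "rot": [0, 0, 0]},
    {"grip": 0, "linear": [0.6, -0.5, 37], "rot": [0, 0, 0]},
  ],
)

```text
clock: 11.3
position: [451.1, -70.4, 100.1]
ee_rot: [0.0, 1.0, 0.0, 0.0]
contact_force: [-0.5, 0.1, -1.7]
gripper_width: 17.2
grasp_force: 59.3
```

Request:
arm_command(
  rows=[
    {"grip": 0, "linear": [0, 0, 1.5], "rot": [0, 0, 0]},
    {"grip": 0, "linear": [0, 0, 3], "rot": [0, 0, 0]},
    {"grip": 0, "linear": [0, 0, 4.5], "rot": [0, 0, 0]},
    {"grip": 0, "linear": [0, 0, 6], "rot": [0, 0, 0]},
    {"grip": 0, "linear": [0, 0, 6], "rot": [0, 0, 0]},
  ],
)

```text
clock: 11.92
position: [451.3, -70.9, 95.0]
ee_rot: [-0.0, 1.0, -0.0, 0.0]
contact_force: [-2.2, -2.4, 7.7]
gripper_width: 16.9
grasp_force: 60.8
```

Request:
arm_command(
  rows=[
    {"grip": 0, "linear": [0, 0, 0.7], "rot": [0, 0, 0]},
    {"grip": 0, "linear": [0, 0, 1], "rot": [0, 0, 0]},
    {"grip": 0, "linear": [0, 0, 1], "rot": [0, 0, 0]},
  ],
)

```text
clock: 12.3
position: [451.5, -71.0, 94.8]
ee_rot: [-0.001, 1.0, -0.001, 0.001]
contact_force: [-3.9, -1.5, 13.5]
gripper_width: 17.4
grasp_force: 61.5
```

Request:
arm_command(
  rows=[
    {"grip": 0, "linear": [0, 0, -8], "rot": [0, 0, 0]},
    {"grip": 0, "linear": [0, 0, -40], "rot": [0, 0, 0]},
    {"grip": 0, "linear": [-3, -44, -44], "rot": [0, 0, 0]},
    {"grip": 0, "linear": [-6, -88, -44], "rot": [0, 0, 0]},
    {"grip": 0, "linear": [-6, -88, -44], "rot": [0, 0, 0]},
    {"grip": 0, "linear": [-6, -88, -44], "rot": [0, 0, 0]},
    {"grip": 0, "linear": [-6, -88, -44], "rot": [0, 0, 0]},
    {"grip": 0, "linear": [-6, -88, -44], "rot": [0, 0, 0]},
  ],
)

```text
clock: 13.3
position: [457.0, -157.7, 136.9]
ee_rot: [-0.001, 1.0, 0.0, 0.0]
contact_force: [0.4, -0.3, -1.6]
gripper_width: 17.0
grasp_force: 59.5
```

```bash
python3 - <<'E'
from h import *
s=arm.read_state(); print(s["position"]); w=imaging.get_image("wrist"); save(w,"w5",f=1.5)
for g in ((457.5,-157.5),): print(hole(w,s,g,win=12))
E
```

```text
[ 456.98865768 -157.71414811  136.91245961]
[([255.6999969482422, 198.3000030517578], [458.2, -157.1], np.float64(16.5)), ([257.20001220703125, 197.3000030517578], [457.5, -156.0], np.float64(14.0)), ([255.3000030517578, 196.1999969482422], [456.6, -157.4], np.float64(16.1))]
```

View pics/w5.png

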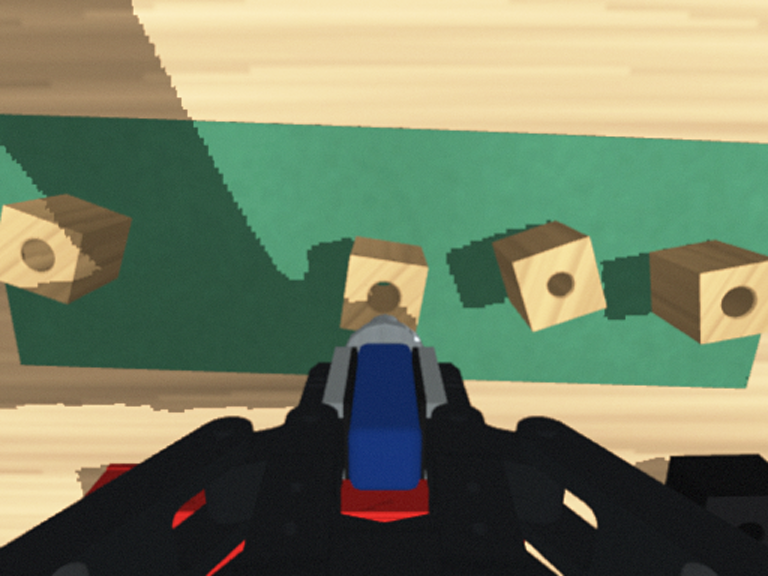

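Blank 2 stopped the pin. The hole of blank 3 is at about (256.0,197.7) unscaled, which gives (457.8,-156.9).

Request:
arm_command(
  rows=[
    {"grip": 0, "linear": [-0.6, 1.3, 15], "rot": [0, 0, 0]},
    {"grip": 0, "linear": [-0.6, 1.3, 30], "rot": [0, 0, 0]},
    {"grip": 0, "linear": [-0.6, 1.3, 33], "rot": [0, 0, 0]},
    {"grip": 0, "linear": [-0.6, 1.3, 35], "rot": [0, 0, 0]},
    {"grip": 0, "linear": [-0.6, 1.3, 37], "rot": [0, 0, 0]},
    {"grip": 0, "linear": [-0.6, 1.3, 37], "rot": [0, 0, 0]},
  ],
)

```text
clock: 14.1
position: [457.7, -157.2, 100.1]
ee_rot: [0.0, 1.0, -0.0, 0.0]
contact_force: [-0.2, -0.4, -0.7]
gripper_width: 17.0
grasp_force: 59.5
```

Request:
arm_command(
  rows=[
    {"grip": 0, "linear": [0, 0, 1.5], "rot": [0, 0, 0]},
    {"grip": 0, "linear": [0, 0, 3], "rot": [0, 0, 0]},
    {"grip": 0, "linear": [0, 0, 4.5], "rot": [0, 0, 0]},
    {"grip": 0, "linear": [0, 0, 6], "rot": [0, 0, 0]},
    {"grip": 0, "linear": [0, 0, 6], "rot": [0, 0, 0]},
  ],
)

```text
clock: 14.72
position: [457.5, -157.2, 93.8]
ee_rot: [0.0, 1.0, -0.0, -0.0]
contact_force: [0.0, -0.2, -1.6]
gripper_width: 17.5
grasp_force: 59.5
```

Request:
arm_command(
  rows=[
    {"grip": 0, "linear": [0, 0, 2], "rot": [0, 0, 0]},
    {"grip": 0, "linear": [0, 0, 4], "rot": [0, 0, 0]},
    {"grip": 0, "linear": [0, 0, 6], "rot": [0, 0, 0]},
    {"grip": 0, "linear": [0, 0, 8], "rot": [0, 0, 0]},
    {"grip": 0, "linear": [0, 0, 8], "rot": [0, 0, 0]},
  ],
)

```text
clock: 15.35
position: [457.4, -157.2, 85.7]
ee_rot: [0.0, 1.0, 0.0, -0.0]
contact_force: [-0.1, 0.8, -2.1]
gripper_width: 17.2
grasp_force: 59.5
```

Request:
arm_command(
  rows=[
    {"grip": 0, "linear": [0, 0, 4], "rot": [0, 0, 0]},
    {"grip": 0, "linear": [0, 0, 8], "rot": [0, 0, 0]},
    {"grip": 0, "linear": [0, 0, 12], "rot": [0, 0, 0]},
    {"grip": 0, "linear": [0, 0, 14], "rot": [0, 0, 0]},
    {"grip": 0, "linear": [0, 0, 14], "rot": [0, 0, 0]},
  ],
)

```text
clock: 15.98
position: [457.4, -157.2, 71.6]
ee_rot: [0.0, 1.0, 0.0, -0.0]
contact_force: [0.6, -1.5, -1.3]
gripper_width: 17.3
grasp_force: 59.5
```

Request:
arm_command(
  rows=[
    {"grip": 0, "linear": [0, 0, -8], "rot": [0, 0, 0]},
    {"grip": 0, "linear": [0, 0, -20], "rot": [0, 0, 0]},
    {"grip": 0, "linear": [0, 0, -35], "rot": [0, 0, 0]},
    {"grip": 0, "linear": [0, 0, -64], "rot": [0, 0, 0]},
    {"grip": 0, "linear": [6, -54, -65], "rot": [0, 0, 0]},
    {"grip": 0, "linear": [14, -110, -65], "rot": [0, 0, 0]},
    {"grip": 0, "linear": [20, -166, -65], "rot": [0, 0, 0]},
    {"grip": 0, "linear": [20, -166, -65], "rot": [0, 0, 0]},
    {"grip": 0, "linear": [20, -166, -65], "rot": [0, 0, 0]},
    {"grip": 0, "linear": [20, -166, -65], "rot": [0, 0, 0]},
  ],
)

```text
clock: 17.23
position: [437.7, -322.2, 137.3]
ee_rot: [-0.001, 1.0, 0.0, 0.0]
contact_force: [0.3, 0.4, -1.8]
gripper_width: 17.4
grasp_force: 59.6
```

```bash
python3 - <<'E'
from h import *
s=arm.read_state(); print(s["position"]); w=imaging.get_image("wrist"); save(w,"w6",f=1.5)
for g in ((437,-323),): print(hole(w,s,g,win=12))
E
```

```text
[ 437.7204858  -322.16608315  137.32842867]
[([250.6999969482422, 195.8000030517578], [437.2, -325.3], np.float64(17.0)), ([250.6999969482422, 194.0], [435.8, -325.3], np.float64(17.0)), ([249.0, 195.0], [436.6, -326.5], np.float64(14.3))]
```

View pics/w6.png

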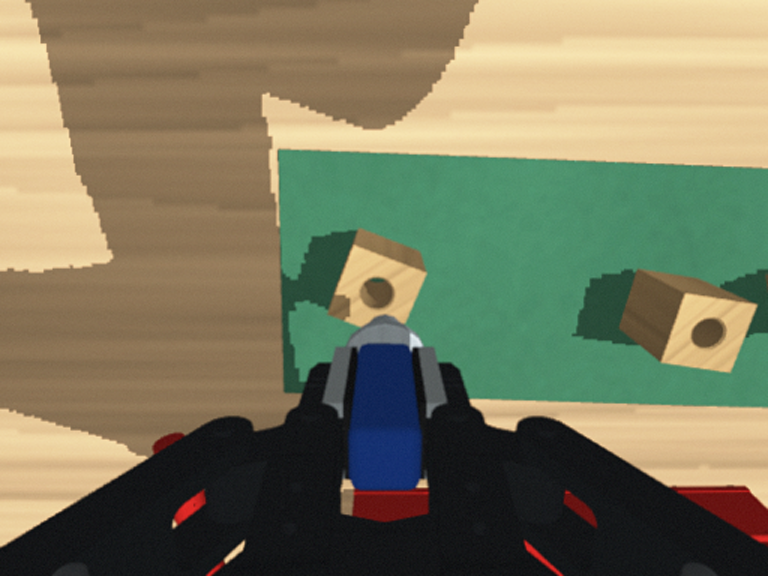

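Blank 3 took the pin. It now looks turned, at (708,332), so I will look for it again later. The hole of blank 5 is at about (251,194.6), giving (436.4,-325.1).

Request:
arm_command(
  rows=[
    {"grip": 0, "linear": [1.1, -2.2, 15], "rot": [0, 0, 0]},
    {"grip": 0, "linear": [1.1, -2.2, 30], "rot": [0, 0, 0]},
    {"grip": 0, "linear": [1.1, -2.2, 33], "rot": [0, 0, 0]},
    {"grip": 0, "linear": [1.1, -2.2, 35], "rot": [0, 0, 0]},
    {"grip": 0, "linear": [1.1, -2.2, 37], "rot": [0, 0, 0]},
    {"grip": 0, "linear": [1.1, -2.2, 37], "rot": [0, 0, 0]},
  ],
)

```text
clock: 18.02
position: [436.5, -325.4, 100.0]
ee_rot: [0.0, 1.0, -0.0, 0.0]
contact_force: [-0.4, 0.1, -0.7]
gripper_width: 17.3
grasp_force: 59.7
```

Request:
arm_command(
  rows=[
    {"grip": 0, "linear": [0, 0, 1.5], "rot": [0, 0, 0]},
    {"grip": 0, "linear": [0, 0, 3], "rot": [0, 0, 0]},
    {"grip": 0, "linear": [0, 0, 4.5], "rot": [0, 0, 0]},
    {"grip": 0, "linear": [0, 0, 6], "rot": [0, 0, 0]},
    {"grip": 0, "linear": [0, 0, 6], "rot": [0, 0, 0]},
  ],
)

```text
clock: 18.65
position: [436.4, -325.4, 93.8]
ee_rot: [0.0, 1.0, 0.0, -0.0]
contact_force: [-0.4, -0.3, -1.2]
gripper_width: 16.9
grasp_force: 59.7
```

Request:
arm_command(
  rows=[
    {"grip": 0, "linear": [0, 0, 2], "rot": [0, 0, 0]},
    {"grip": 0, "linear": [0, 0, 4], "rot": [0, 0, 0]},
    {"grip": 0, "linear": [0, 0, 6], "rot": [0, 0, 0]},
    {"grip": 0, "linear": [0, 0, 8], "rot": [0, 0, 0]},
    {"grip": 0, "linear": [0, 0, 8], "rot": [0, 0, 0]},
  ],
)

```text
clock: 19.27
position: [436.2, -325.3, 85.6]
ee_rot: [0.0, 1.0, 0.0, -0.0]
contact_force: [-1.4, -0.2, -0.5]
gripper_width: 17.5
grasp_force: 59.7
```

Request:
arm_command(
  rows=[
    {"grip": 0, "linear": [0, 0, 4], "rot": [0, 0, 0]},
    {"grip": 0, "linear": [0, 0, 8], "rot": [0, 0, 0]},
    {"grip": 0, "linear": [0, 0, 12], "rot": [0, 0, 0]},
    {"grip": 0, "linear": [0, 0, 14], "rot": [0, 0, 0]},
    {"grip": 0, "linear": [0, 0, 14], "rot": [0, 0, 0]},
  ],
)

```text
clock: 19.9
position: [436.3, -325.3, 71.6]
ee_rot: [0.0, 1.0, 0.0, -0.0]
contact_force: [-0.5, -0.9, -1.8]
gripper_width: 17.1
grasp_force: 59.7
```

Request:
arm_command(
  rows=[
    {"grip": 0, "linear": [0, 0, -8], "rot": [0, 0, 0]},
    {"grip": 0, "linear": [0, 0, -20], "rot": [0, 0, 0]},
    {"grip": 0, "linear": [0, 0, -35], "rot": [0, 0, 0]},
    {"grip": 0, "linear": [0, 0, -90], "rot": [0, 0, 0]},
    {"grip": 0, "linear": [-20, 45, -110], "rot": [0, 0, 0]},
    {"grip": 0, "linear": [-179, 391, -110], "rot": [0, 0, 0]},
    {"grip": 0, "linear": [-179, 391, -110], "rot": [0, 0, 0]},
    {"grip": 0, "linear": [-179, 391, -110], "rot": [0, 0, 0]},
    {"grip": 0, "linear": [-179, 391, -110], "rot": [0, 0, 0]},
    {"grip": 0, "linear": [-179, 391, -110], "rot": [0, 0, 0]},
  ],
)

```text
clock: 21.15
position: [587.7, 5.6, 183.5]
ee_rot: [-0.0, 1.0, 0.0, 0.001]
contact_force: [1.9, -0.8, -1.6]
gripper_width: 17.3
grasp_force: 59.8
```

```bash
python3 - <<'E'
from h import *
go(614.9,66.6,130,90)
E
```

```text
from [587.7   5.6 183.5] yaw 90.0 j6 -1.86 -> lin [-27.1, 61.0, 53.6] rot [0.0004, 0.002, 0.0002]
```

Request:
arm_command(
  rows=[
    {"grip": 0, "linear": [-27, 61, 53], "rot": [0, 0, 0]},
    {"grip": 0, "linear": [-27, 61, 53], "rot": [0, 0, 0]},
    {"grip": 0, "linear": [-27, 61, 53], "rot": [0, 0, 0]},
    {"grip": 0, "linear": [-27, 61, 53], "rot": [0, 0, 0]},
    {"grip": 0, "linear": [-27, 61, 53], "rot": [0, 0, 0]},
  ],
)

```text
clock: 21.78
position: [614.2, 63.4, 130.4]
ee_rot: [0.001, 1.0, 0.0, 0.001]
contact_force: [-0.8, 0.7, -2.1]
gripper_width: 17.3
grasp_force: 59.7
```

```bash
python3 - <<'E'
from h import *
go(614.9,66.6,58,90)
E
```

```text
from [614.2  63.4 130.4] yaw 89.9 j6 -1.94 -> lin [-0.5, 3.2, 72.4] rot [0.0006, 0.0021, -0.0017]
```

Request:
arm_command(
  rows=[
    {"grip": 0, "linear": [-0.5, 3.2, 10], "rot": [0, 0, 0]},
    {"grip": 0, "linear": [-0.5, 3.2, 25], "rot": [0, 0, 0]},
    {"grip": 0, "linear": [-0.5, 3.2, 25], "rot": [0, 0, 0]},
    {"grip": 0, "linear": [-0.5, 3.2, 25], "rot": [0, 0, 0]},
  ],
)

```text
clock: 22.28
position: [614.5, 67.6, 103.6]
ee_rot: [0.0, 1.0, -0.0, -0.0]
contact_force: [0.1, -0.6, -1.5]
gripper_width: 17.1
grasp_force: 59.7
```

Request:
arm_command(
  rows=[
    {"grip": 0, "linear": [-0.4, -1, 4], "rot": [0, 0, 0]},
    {"grip": 0, "linear": [-0.4, -1, 10], "rot": [0, 0, 0]},
    {"grip": 0, "linear": [-0.4, -1, 18], "rot": [0, 0, 0]},
    {"grip": 0, "linear": [-0.4, -1, 28], "rot": [0, 0, 0]},
    {"grip": 0, "linear": [-0.4, -1, 38], "rot": [0, 0, 0]},
    {"grip": 0, "linear": [-0.4, -1, 43], "rot": [0, 0, 0]},
    {"grip": 0, "linear": [-0.4, -1, 45], "rot": [0, 0, 0]},
    {"grip": 0, "linear": [-0.4, -1, 45], "rot": [0, 0, 0]},
  ],
)

```text
clock: 23.28
position: [615.0, 66.8, 58.9]
ee_rot: [0.0, 1.0, -0.0, 0.0]
contact_force: [0.4, -0.9, -1.4]
gripper_width: 17.1
grasp_force: 59.7
```

Request:
arm_command(
  rows=[
    {"grip": 0, "linear": [0, 0, 1], "rot": [0, 0, 0]},
    {"grip": 0, "linear": [0, 0, 1], "rot": [0, 0, 0]},
    {"grip": 0.3, "linear": [0, 0, 1], "rot": [0, 0, 0]},
    {"grip": 0.6, "linear": [0, 0, 1], "rot": [0, 0, 0]},
    {"grip": 1, "linear": [0, 0, 1], "rot": [0, 0, 0]},
    {"grip": 1, "linear": [0, 0, 1], "rot": [0, 0, 0]},
    {"grip": 1, "linear": [0, 0, -20], "rot": [0, 0, 0]},
    {"grip": 1, "linear": [0, 0, -60], "rot": [0, 0, 0]},
    {"grip": 1, "linear": [0, 0, -110], "rot": [0, 0, 0]},
    {"grip": 1, "linear": [0, 0, -160], "rot": [0, 0, 0]},
  ],
)

```text
clock: 24.52
position: [614.6, 66.7, 220.4]
ee_rot: [0.0, 1.0, -0.0, -0.0]
contact_force: [0.8, 1.0, 0.1]
gripper_width: 85.5
grasp_force: 0.0
```

Request:
arm_command(
  rows=[
    {"grip": 1, "linear": [145, -136, -100], "rot": [0, 0, 0]},
    {"grip": 1, "linear": [145, -136, -100], "rot": [0, 0, 0]},
    {"grip": 1, "linear": [145, -136, -100], "rot": [0, 0, 0]},
    {"grip": 1, "linear": [145, -136, -100], "rot": [0, 0, 0]},
    {"grip": 1, "linear": [145, -136, -100], "rot": [0, 0, 0]},
    {"grip": 1, "linear": [145, -136, -100], "rot": [0, 0, 0]},
    {"grip": 1, "linear": [145, -136, -100], "rot": [0, 0, 0]},
    {"grip": 1, "linear": [145, -136, -100], "rot": [0, 0, 0]},
  ],
)

```text
clock: 25.52
position: [470.2, -68.7, 318.0]
ee_rot: [-0.0, 1.0, -0.0, -0.001]
contact_force: [0.1, 0.2, 0.2]
gripper_width: 85.6
grasp_force: 0.0
```

```bash
python3 - <<'E'
from h import *
s=arm.read_state(); print(s["position"],yaw(s)); w=imaging.get_image("wrist"); save(w,"w7",f=1.5)
for q,z in (("blank_1a",3),("gauge",10)):
    print(q,[(round(r["score"],2),np.round(r["pixel"],1).tolist(),at_z(w,r["pixel"],z,s)[:2].round(1).tolist()) for r in models.tip_of(w,q)[:6]])
E
```

```text
[470.17026628 -68.73156788 317.97022479] 90.03285758931345
blank_1a [(0.95, [317.7, 141.8], [461.9, 19.0])]
gauge [(0.57, [347.4, 246.6], [620.6, 72.0])]
```

View pics/w7.png

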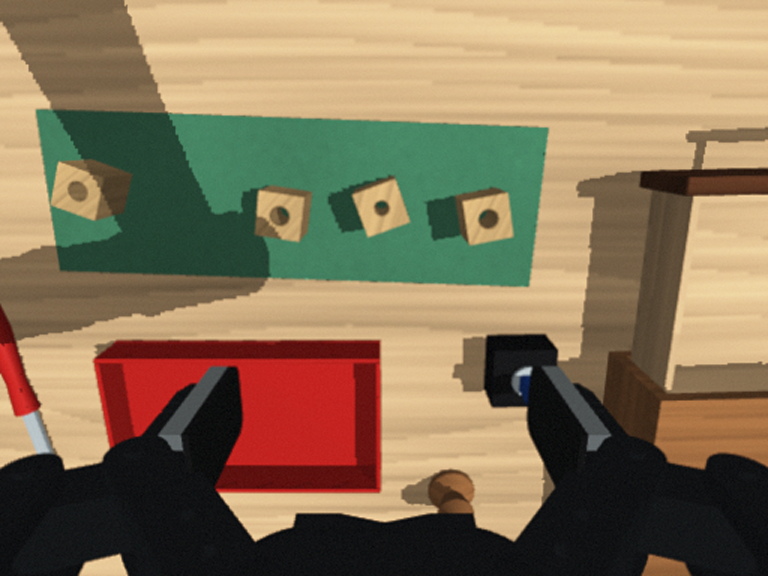

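The gauge is back in its stand. The hole centres, in scaled pixels, are blank 1 (488,219), blank 2 (382,208), blank 3 (280,215) and blank 5 (78,191). The face slopes are about -9°, -16°, +10° and +16°.

```bash
python3 - <<'E'
from h import *
s=arm.read_state(); w=imaging.get_image("wrist")
for p,h in (((488,219),99),((382,208.5),106),((280,215.5),81),((78,191),74)):
    q=((p[0]+.5)/1.5-.5,(p[1]+.5)/1.5-.5); a=at_z(w,q,51,s)
    c=cv2.cvtColor(w["frame"],cv2.COLOR_RGB2GRAY); print(a.round(1),h,hole(w,s,a,win=8)[:1])
go(460.5,19,90,99)
E
```

```text
[460.4  19.5  51. ] 99 [([325.5, 145.3000030517578], [459.7, 19.9], np.float64(17.0))]
[451.7 -70.   51. ] 106 [([254.0, 138.1999969482422], [450.9, -70.6], np.float64(12.7))]
[ 457.8 -155.9   51. ] 81 [([185.8000030517578, 144.0], [458.4, -156.8], np.float64(17.5))]
[ 437.3 -323.6   51. ] 74 [([52.20000076293945, 127.5], [437.8, -323.3], np.float64(18.1))]
from [470.  -69.  318.5] yaw 90.0 j6 -1.77 -> lin [9.3, 88.1, 228.5] rot [-0.0001, -0.0008, -0.1569]
```

Request:
arm_command(
  rows=[
    {"grip": 0.75, "linear": [9, 88, 228], "rot": [0, 0, -0.157]},
    {"grip": 0.75, "linear": [9, 88, 228], "rot": [0, 0, -0.157]},
    {"grip": 0.75, "linear": [9, 88, 228], "rot": [0, 0, -0.157]},
    {"grip": 0.75, "linear": [9, 88, 228], "rot": [0, 0, -0.157]},
    {"grip": 0.75, "linear": [9, 88, 228], "rot": [0, 0, -0.157]},
    {"grip": 0.75, "linear": [9, 88, 228], "rot": [0, 0, -0.157]},
    {"grip": 0.75, "linear": [9, 88, 228], "rot": [0, 0, -0.157]},
  ],
)

```text
clock: 26.6
position: [462.5, 18.8, 93.0]
ee_rot: [-0.078, 0.997, 0.001, 0.002]
contact_force: [0.5, -0.4, 0.7]
gripper_width: 64.3
grasp_force: 0.0
```

```bash
python3 - <<'E'
from h import *
go(460.4,19.3,14,99)
E
```

```text
from [462.5  18.8  93. ] yaw 99.0 j6 -1.81 -> lin [2.4, 0.7, 79.0] rot [0.0008, 0.0047, -0.0007]
```

Request:
arm_command(
  rows=[
    {"grip": 0.75, "linear": [1.5, 0.5, 30], "rot": [0, 0, 0]},
    {"grip": 0.75, "linear": [1.5, 0.5, 60], "rot": [0, 0, 0]},
    {"grip": 0.75, "linear": [1.5, 0.5, 76], "rot": [0, 0, 0]},
    {"grip": 0.75, "linear": [1.5, 0.5, 76], "rot": [0, 0, 0]},
    {"grip": 0.75, "linear": [1.5, 0.5, 76], "rot": [0, 0, 0]},
    {"grip": 0.3, "linear": [1.5, 0.5, 76], "rot": [0, 0, 0]},
    {"grip": 0.2, "linear": [1.5, 0.5, 76], "rot": [0, 0, 0]},
    {"grip": 0.2, "linear": [1.5, 0.5, 76], "rot": [0, 0, 0]},
    {"grip": 0.2, "linear": [1.5, 0.5, 76], "rot": [0, 0, 0]},
  ],
)

```text
clock: 27.72
position: [460.2, 19.3, 16.1]
ee_rot: [-0.079, 0.997, 0.0, 0.001]
contact_force: [-0.6, 0.2, 5.6]
gripper_width: 37.4
grasp_force: 60.2
```

Request:
arm_command(
  rows=[
    {"grip": 0.2, "linear": [0, 0, -30], "rot": [0, 0, 0]},
    {"grip": 0.2, "linear": [0, 0, -80], "rot": [0, 0, 0]},
    {"grip": 0.2, "linear": [0, 0, -135], "rot": [0, 0, 0]},
    {"grip": 0.2, "linear": [0, 0, -135], "rot": [0, 0, 0]},
    {"grip": 0.2, "linear": [0, 0, -135], "rot": [0, 0, 0]},
  ],
)

```text
clock: 28.35
position: [458.5, 18.9, 149.6]
ee_rot: [-0.078, 0.997, 0.0, -0.0]
contact_force: [-0.3, 0.4, -0.2]
gripper_width: 37.3
grasp_force: 59.8
```

```bash
python3 - <<'E'
from h import *
go(500,388,150,90)
E
```

```text
from [458.5  18.9 149.6] yaw 99.0 j6 -1.81 -> lin [-98.4, 358.1, -0.2] rot [0.0005, -0.0004, 0.1563]
```

Request:
arm_command(
  rows=[
    {"grip": 0.2, "linear": [-98, 358, 0], "rot": [0, 0, 0.156]},
    {"grip": 0.2, "linear": [-98, 358, 0], "rot": [0, 0, 0.156]},
    {"grip": 0.2, "linear": [-98, 358, 0], "rot": [0, 0, 0.156]},
    {"grip": 0.2, "linear": [-98, 358, 0], "rot": [0, 0, 0.156]},
    {"grip": 0.2, "linear": [-98, 358, 0], "rot": [0, 0, 0.156]},
    {"grip": 0.2, "linear": [-98, 358, 0], "rot": [0, 0, 0.156]},
    {"grip": 0.2, "linear": [-98, 358, 0], "rot": [0, 0, 0.156]},
    {"grip": 0.2, "linear": [-98, 358, 0], "rot": [0, 0, 0.156]},
    {"grip": 0.2, "linear": [-98, 358, 0], "rot": [0, 0, 0.156]},
    {"grip": 0.2, "linear": [-98, 358, 0], "rot": [0, 0, 0.156]},
  ],
)

```text
clock: 29.6
position: [500.3, 386.7, 150.1]
ee_rot: [0.0, 1.0, -0.0, -0.0]
contact_force: [0.0, -0.2, -1.1]
gripper_width: 37.7
grasp_force: 60.2
```

```bash
python3 - <<'E'
from h import *
go(500,388,36,90)
w=imaging.get_image("scene"); t=imaging.get_image("top"); save(w,"s8",(140,40,360,200),3.6)
for p in (w,t):
  for q,z in (("drawer_floor",22),("chest_drawer0_handle",62)): print(q,[(round(r["score"],2),at_z(p,r["pixel"],z)[:2].round(1).tolist()) for r in models.tip_of(p,q)[:1]])
# drawer corners expected
for X in ((441,180,78),(441,438,78)): print(proj(t,X).round(1),proj(w,X).round(1))
E
```

```text
from [500.3 386.7 150.1] yaw 90.0 j6 -2.48 -> lin [0.3, 1.3, 114.1] rot [-0.0002, -0.0001, -0.0005]
drawer_floor [(0.75, [551.2, 320.2])]
chest_drawer0_handle [(0.73, [372.0, 293.4])]
drawer_floor []
chest_drawer0_handle [(0.9, [378.7, 307.7])]
[151.4 259.2] [262.4 124.9]
[ 53.1 260.2] [315.7  84.9]
```

View pics/s8.png

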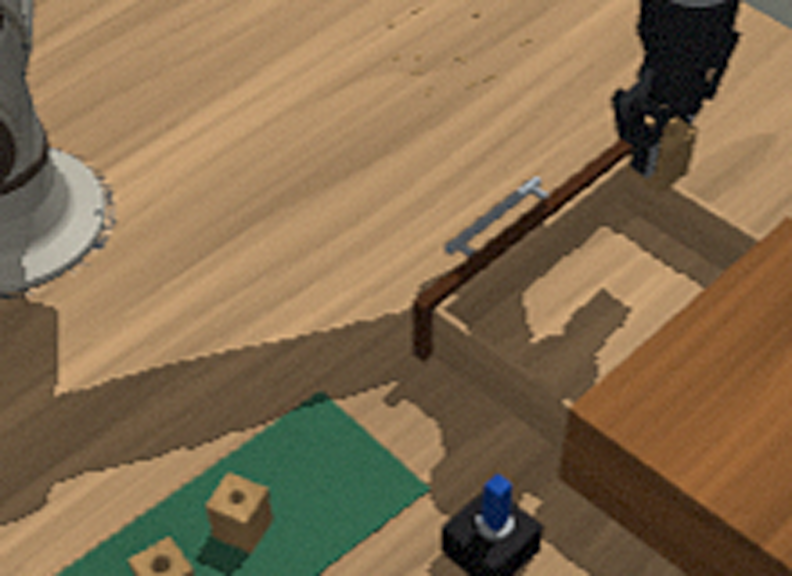

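The near inner corner of the drawer shows at about (440,305) in the crop, as predicted. The block is held over the far left part of the drawer.

Request:
arm_command(
  rows=[
    {"grip": 0.2, "linear": [0, 0, 40], "rot": [0, 0, 0]},
    {"grip": 0.2, "linear": [0, 0, 80], "rot": [0, 0, 0]},
    {"grip": 0.2, "linear": [0, 0, 105], "rot": [0, 0, 0]},
    {"grip": 0.2, "linear": [0, 0, 113], "rot": [0, 0, 0]},
    {"grip": 0.2, "linear": [0, 0, 113], "rot": [0, 0, 0]},
    {"grip": 0.2, "linear": [0, 0, 113], "rot": [0, 0, 0]},
    {"grip": 0.5, "linear": [0, 0, 113], "rot": [0, 0, 0]},
    {"grip": 0.6, "linear": [0, 0, 113], "rot": [0, 0, 0]},
    {"grip": 0.6, "linear": [0, 0, 113], "rot": [0, 0, 0]},
  ],
)

```text
clock: 31.02
position: [500.2, 388.1, 37.2]
ee_rot: [-0.0, 1.0, 0.0, 0.0]
contact_force: [0.2, -0.6, 0.5]
gripper_width: 50.9
grasp_force: 0.0
```

Request:
arm_command(
  rows=[
    {"grip": 0.6, "linear": [0, 0, -40], "rot": [0, 0, 0]},
    {"grip": 0.6, "linear": [0, 0, -100], "rot": [0, 0, 0]},
    {"grip": 0.75, "linear": [0, 0, -130], "rot": [0, 0, 0]},
    {"grip": 0.75, "linear": [0, 0, -130], "rot": [0, 0, 0]},
  ],
)

```text
clock: 31.52
position: [501.4, 389.2, 170.6]
ee_rot: [-0.001, 1.0, 0.003, 0.002]
contact_force: [-0.0, 0.0, 0.4]
gripper_width: 63.7
grasp_force: 0.0
```

```bash
python3 - <<'E'
from h import *
go(451.4,-70.4,100,106)
E
```

```text
from [501.4 389.2 170.6] yaw 90.1 j6 -2.48 -> lin [50.8, -459.9, 67.9] rot [0.0047, 0.0056, -0.2781]
```

Request:
arm_command(
  rows=[
    {"grip": 0.75, "linear": [50, -459, 66], "rot": [0, 0, -0.278]},
    {"grip": 0.75, "linear": [50, -459, 66], "rot": [0, 0, -0.278]},
    {"grip": 0.75, "linear": [50, -459, 66], "rot": [0, 0, -0.278]},
    {"grip": 0.75, "linear": [50, -459, 66], "rot": [0, 0, -0.278]},
    {"grip": 0.75, "linear": [50, -459, 66], "rot": [0, 0, -0.278]},
    {"grip": 0.75, "linear": [50, -459, 66], "rot": [0, 0, -0.278]},
    {"grip": 0.75, "linear": [50, -459, 66], "rot": [0, 0, -0.278]},
    {"grip": 0.75, "linear": [50, -459, 66], "rot": [0, 0, -0.278]},
    {"grip": 0.75, "linear": [50, -459, 66], "rot": [0, 0, -0.278]},
    {"grip": 0.75, "linear": [50, -459, 66], "rot": [0, 0, -0.278]},
  ],
)

```text
clock: 32.78
position: [450.5, -70.8, 100.5]
ee_rot: [-0.139, 0.99, 0.0, -0.0]
contact_force: [-0.2, -0.2, -0.1]
gripper_width: 63.7
grasp_force: 0.0
```

Request:
arm_command(
  rows=[
    {"grip": 0.75, "linear": [0, 0, 0], "rot": [0, 0, 0]},
    {"grip": 0.75, "linear": [0, 0, 0], "rot": [0, 0, 0]},
  ],
)

```text
clock: 33.02
position: [450.8, -70.2, 101.0]
ee_rot: [-0.14, 0.99, 0.0, 0.0]
contact_force: [-0.2, -0.6, 0.5]
gripper_width: 63.9
grasp_force: 0.0
```

```bash
python3 - <<'E'
from h import *
s=arm.read_state(); w=imaging.get_image("wrist")
for g in ((451.4,-70.4),(458,-156.5)): print(hole(w,s,g,win=14)[:2])
print(models.spot_in(w,"blank_2a")[:3])
go(451.4,-70.4,16,106)
E
```

```text
[([252.6999969482422, 213.0], [450.6, -71.3], np.float64(12.9)), ([253.0, 216.0], [452.5, -70.5], np.float64(14.6))]
[([117.19999694824219, 186.6999969482422], [457.2, -156.4], np.float64(18.0)), ([116.19999694824219, 188.1999969482422], [458.4, -156.9], np.float64(18.2))]
[{'rect': [221.8, 166.7, 285.5, 244.2], 'score': 0.66}]
from [450.7 -70.5 101. ] yaw 106.0 j6 -1.49 -> lin [-0.6, -0.1, 85.0] rot [0.0, 0.0003, 0.0007]
```

Blank 2 is where expected.

Request:
arm_command(
  rows=[
    {"grip": 0.75, "linear": [-0.5, 0, 40], "rot": [0, 0, 0]},
    {"grip": 0.75, "linear": [-0.5, 0, 75], "rot": [0, 0, 0]},
    {"grip": 0.75, "linear": [-0.5, 0, 84], "rot": [0, 0, 0]},
    {"grip": 0.75, "linear": [-0.5, 0, 84], "rot": [0, 0, 0]},
    {"grip": 0.75, "linear": [-0.5, 0, 84], "rot": [0, 0, 0]},
    {"grip": 0.3, "linear": [-0.5, 0, 84], "rot": [0, 0, 0]},
    {"grip": 0.2, "linear": [-0.5, 0, 84], "rot": [0, 0, 0]},
    {"grip": 0.2, "linear": [-0.5, 0, 84], "rot": [0, 0, 0]},
    {"grip": 0.2, "linear": [-0.5, 0, 84], "rot": [0, 0, 0]},
  ],
)

```text
clock: 34.25
position: [451.9, -70.9, 18.1]
ee_rot: [-0.139, 0.99, -0.0, 0.001]
contact_force: [-1.4, 0.2, 5.7]
gripper_width: 37.5
grasp_force: 59.9
```

Request:
arm_command(
  rows=[
    {"grip": 0.2, "linear": [0, 0, -30], "rot": [0, 0, 0]},
    {"grip": 0.2, "linear": [0, 0, -80], "rot": [0, 0, 0]},
    {"grip": 0.2, "linear": [0, 0, -115], "rot": [0, 0, 0]},
    {"grip": 0.2, "linear": [0, 0, -115], "rot": [0, 0, 0]},
    {"grip": 0.2, "linear": [0, 0, -115], "rot": [0, 0, 0]},
  ],
)

```text
clock: 34.88
position: [450.2, -71.0, 131.5]
ee_rot: [-0.139, 0.99, 0.0, -0.0]
contact_force: [0.2, -0.0, -2.1]
gripper_width: 37.3
grasp_force: 59.5
```

```bash
python3 - <<'E'
from h import *
go(662,-190,130,90)
E
```

```text
from [450.2 -71.  131.5] yaw 105.9 j6 -1.49 -> lin [-171.0, -172.6, 1.3] rot [0.0005, -0.0008, 0.2782]
```

Request:
arm_command(
  rows=[
    {"grip": 0.2, "linear": [-171, -172, 0], "rot": [0, 0, 0.278]},
    {"grip": 0.2, "linear": [-171, -172, 0], "rot": [0, 0, 0.278]},
    {"grip": 0.2, "linear": [-171, -172, 0], "rot": [0, 0, 0.278]},
    {"grip": 0.2, "linear": [-171, -172, 0], "rot": [0, 0, 0.278]},
    {"grip": 0.2, "linear": [-171, -172, 0], "rot": [0, 0, 0.278]},
    {"grip": 0.2, "linear": [-171, -172, 0], "rot": [0, 0, 0.278]},
    {"grip": 0.2, "linear": [-171, -172, 0], "rot": [0, 0, 0.278]},
    {"grip": 0.2, "linear": [-171, -172, 0], "rot": [0, 0, 0.278]},
  ],
)

```text
clock: 35.88
position: [662.2, -188.6, 132.5]
ee_rot: [-0.001, 1.0, 0.0, 0.0]
contact_force: [0.6, 0.0, 0.9]
gripper_width: 37.7
grasp_force: 59.7
```

Request:
arm_command(
  rows=[
    {"grip": 0.2, "linear": [0, 0, 40], "rot": [0, 0, 0]},
    {"grip": 0.2, "linear": [0, 0, 80], "rot": [0, 0, 0]},
    {"grip": 0.2, "linear": [0, 0, 100], "rot": [0, 0, 0]},
    {"grip": 0.2, "linear": [0, 0, 106], "rot": [0, 0, 0]},
    {"grip": 0.2, "linear": [0, 0, 106], "rot": [0, 0, 0]},
    {"grip": 0.2, "linear": [0, 0, 106], "rot": [0, 0, 0]},
    {"grip": 0.5, "linear": [0, 0, 106], "rot": [0, 0, 0]},
    {"grip": 0.6, "linear": [0, 0, 106], "rot": [0, 0, 0]},
    {"grip": 0.6, "linear": [0, 0, 106], "rot": [0, 0, 0]},
  ],
)

```text
clock: 37.0
position: [662.9, -189.3, 26.3]
ee_rot: [-0.0, 1.0, -0.0, 0.0]
contact_force: [0.7, -0.1, 0.4]
gripper_width: 51.0
grasp_force: 0.0
```

Request:
arm_command(
  rows=[
    {"grip": 0.6, "linear": [0, 0, -40], "rot": [0, 0, 0]},
    {"grip": 0.6, "linear": [0, 0, -90], "rot": [0, 0, 0]},
    {"grip": 0.75, "linear": [0, 0, -130], "rot": [0, 0, 0]},
    {"grip": 0.75, "linear": [0, 0, -130], "rot": [0, 0, 0]},
  ],
)

```text
clock: 37.5
position: [665.1, -189.7, 161.0]
ee_rot: [-0.001, 1.0, -0.001, 0.005]
contact_force: [0.5, -0.2, -0.6]
gripper_width: 64.1
grasp_force: 0.0
```

```bash
python3 - <<'E'
from h import *
go(458,-156.5,100,81)
E
```

```text
from [ 665.1 -189.7  161. ] yaw 90.1 j6 -1.53 -> lin [207.6, 33.6, 59.0] rot [-0.0008, 0.0094, 0.1584]
```

Request:
arm_command(
  rows=[
    {"grip": 0.75, "linear": [206, 33, 57], "rot": [0, 0, 0.158]},
    {"grip": 0.75, "linear": [206, 33, 57], "rot": [0, 0, 0.158]},
    {"grip": 0.75, "linear": [206, 33, 57], "rot": [0, 0, 0.158]},
    {"grip": 0.75, "linear": [206, 33, 57], "rot": [0, 0, 0.158]},
    {"grip": 0.75, "linear": [206, 33, 57], "rot": [0, 0, 0.158]},
    {"grip": 0.75, "linear": [206, 33, 57], "rot": [0, 0, 0.158]},
    {"grip": 0.75, "linear": [206, 33, 57], "rot": [0, 0, 0.158]},
    {"grip": 0.75, "linear": [206, 33, 57], "rot": [0, 0, 0.158]},
  ],
)

```text
clock: 38.5
position: [457.5, -156.5, 98.8]
ee_rot: [0.079, 0.997, -0.0, 0.0]
contact_force: [-0.3, 0.3, -0.4]
gripper_width: 64.0
grasp_force: 0.0
```

```bash
python3 - <<'E'
from h import *
s=arm.read_state(); w=imaging.get_image("wrist"); save(w,"w9",f=1.5)
for g in ((458,-156.5),): print(hole(w,s,g,win=14)[:3])
r=models.spot_in(w,"blank_2a")[:3]; print(r,proj(w,(458,-156.5,51),s))
go(458,-156.5,16,81)
E
```

```text
[([255.1999969482422, 216.6999969482422], [458.3, -156.6], np.float64(16.8)), ([255.1999969482422, 214.6999969482422], [456.9, -156.4], np.float64(14.4)), ([253.1999969482422, 215.5], [457.3, -157.7], np.float64(14.0))]
[] [255.21048603 216.28050596]
from [ 457.2 -156.5   98.8] yaw 81.0 j6 -1.74 -> lin [-0.8, 0.1, 82.8] rot [0.0, 0.0, -0.0002]
```

View pics/w9.png

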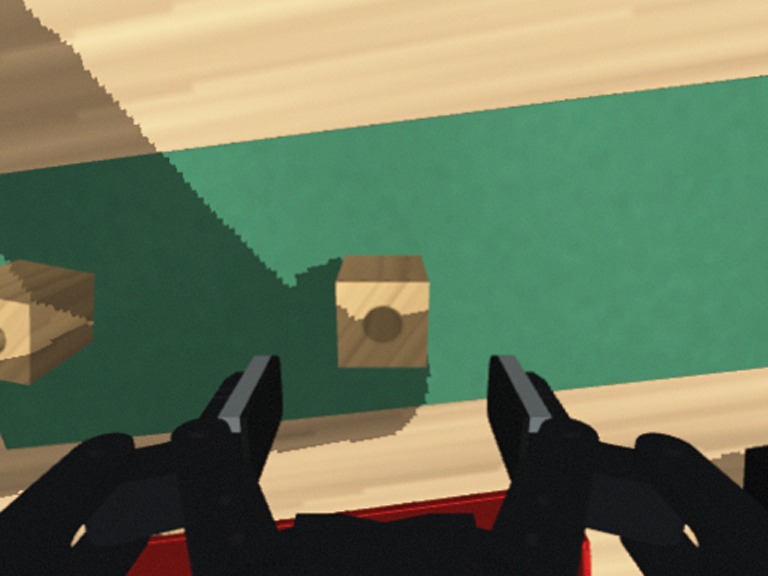

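Blank 3 is square between the fingers, with its hole at (382,324) scaled.

Request:
arm_command(
  rows=[
    {"grip": 0.75, "linear": [-0.5, 0, 40], "rot": [0, 0, 0]},
    {"grip": 0.75, "linear": [-0.5, 0, 75], "rot": [0, 0, 0]},
    {"grip": 0.75, "linear": [-0.5, 0, 83], "rot": [0, 0, 0]},
    {"grip": 0.75, "linear": [-0.5, 0, 83], "rot": [0, 0, 0]},
    {"grip": 0.75, "linear": [-0.5, 0, 83], "rot": [0, 0, 0]},
    {"grip": 0.3, "linear": [-0.5, 0, 83], "rot": [0, 0, 0]},
    {"grip": 0.2, "linear": [-0.5, 0, 83], "rot": [0, 0, 0]},
    {"grip": 0.2, "linear": [-0.5, 0, 83], "rot": [0, 0, 0]},
    {"grip": 0.2, "linear": [-0.5, 0, 83], "rot": [0, 0, 0]},
  ],
)

```text
clock: 39.72
position: [458.1, -156.5, 17.0]
ee_rot: [0.078, 0.997, -0.0, 0.001]
contact_force: [-0.9, 1.2, 6.4]
gripper_width: 37.0
grasp_force: 60.7
```

Request:
arm_command(
  rows=[
    {"grip": 0.2, "linear": [0, 0, -30], "rot": [0, 0, 0]},
    {"grip": 0.2, "linear": [0, 0, -80], "rot": [0, 0, 0]},
    {"grip": 0.2, "linear": [0, 0, -135], "rot": [0, 0, 0]},
    {"grip": 0.2, "linear": [0, 0, -135], "rot": [0, 0, 0]},
    {"grip": 0.2, "linear": [0, 0, -135], "rot": [0, 0, 0]},
  ],
)

```text
clock: 40.35
position: [456.4, -156.3, 150.4]
ee_rot: [0.079, 0.997, 0.0, -0.0]
contact_force: [-0.4, -0.6, -1.0]
gripper_width: 37.0
grasp_force: 60.2
```

```bash
python3 - <<'E'
from h import *
go(500,311,155,90)
E
```

```text
from [ 456.4 -156.3  150.4] yaw 81.0 j6 -1.74 -> lin [30.4, 468.4, -4.3] rot [0.0006, -0.0007, -0.1578]
```

Request:
arm_command(
  rows=[
    {"grip": 0.2, "linear": [30, 468, -4], "rot": [0, 0, -0.158]},
    {"grip": 0.2, "linear": [30, 468, -4], "rot": [0, 0, -0.158]},
    {"grip": 0.2, "linear": [30, 468, -4], "rot": [0, 0, -0.158]},
    {"grip": 0.2, "linear": [30, 468, -4], "rot": [0, 0, -0.158]},
    {"grip": 0.2, "linear": [30, 468, -4], "rot": [0, 0, -0.158]},
    {"grip": 0.2, "linear": [30, 468, -4], "rot": [0, 0, -0.158]},
    {"grip": 0.2, "linear": [30, 468, -4], "rot": [0, 0, -0.158]},
    {"grip": 0.2, "linear": [30, 468, -4], "rot": [0, 0, -0.158]},
    {"grip": 0.2, "linear": [30, 468, -4], "rot": [0, 0, -0.158]},
    {"grip": 0.2, "linear": [30, 468, -4], "rot": [0, 0, -0.158]},
  ],
)

```text
clock: 41.6
position: [499.9, 309.3, 152.9]
ee_rot: [-0.0, 1.0, -0.001, -0.002]
contact_force: [0.6, -0.4, 0.3]
gripper_width: 37.5
grasp_force: 60.5
```

Request:
arm_command(
  rows=[
    {"grip": 0.2, "linear": [0, 0, 0], "rot": [0, 0, 0]},
    {"grip": 0.2, "linear": [0, 0, 0], "rot": [0, 0, 0]},
  ],
)

```text
clock: 41.85
position: [500.9, 309.4, 154.9]
ee_rot: [0.0, 1.0, -0.0, -0.0]
contact_force: [0.8, 0.7, -0.6]
gripper_width: 37.1
grasp_force: 60.5
```

```bash
python3 - <<'E'
from h import *
go(500,311,37,90)
E
```

```text
from [500.9 309.4 154.9] yaw 90.0 j6 -2.4 -> lin [0.9, 1.6, 117.9] rot [-0.0001, -0.0002, -0.0005]
```

Request:
arm_command(
  rows=[
    {"grip": 0.2, "linear": [0, 0, 40], "rot": [0, 0, 0]},
    {"grip": 0.2, "linear": [0, 0, 80], "rot": [0, 0, 0]},
    {"grip": 0.2, "linear": [0, 0, 110], "rot": [0, 0, 0]},
    {"grip": 0.2, "linear": [0, 0, 118], "rot": [0, 0, 0]},
    {"grip": 0.2, "linear": [0, 0, 118], "rot": [0, 0, 0]},
    {"grip": 0.2, "linear": [0, 0, 118], "rot": [0, 0, 0]},
    {"grip": 0.5, "linear": [0, 0, 118], "rot": [0, 0, 0]},
    {"grip": 0.6, "linear": [0, 0, 118], "rot": [0, 0, 0]},
    {"grip": 0.6, "linear": [0, 0, 118], "rot": [0, 0, 0]},
  ],
)

```text
clock: 42.98
position: [500.9, 310.6, 37.1]
ee_rot: [-0.0, 1.0, 0.0, 0.0]
contact_force: [-0.8, -0.3, -0.3]
gripper_width: 51.0
grasp_force: 0.0
```

Request:
arm_command(
  rows=[
    {"grip": 0.6, "linear": [0, 0, -40], "rot": [0, 0, 0]},
    {"grip": 0.6, "linear": [0, 0, -100], "rot": [0, 0, 0]},
    {"grip": 0.75, "linear": [0, 0, -130], "rot": [0, 0, 0]},
    {"grip": 0.75, "linear": [0, 0, -130], "rot": [0, 0, 0]},
    {"grip": 0.75, "linear": [0, 0, -130], "rot": [0, 0, 0]},
  ],
)

```text
clock: 43.6
position: [500.2, 310.0, 166.1]
ee_rot: [-0.0, 1.0, -0.0, -0.001]
contact_force: [0.1, 0.2, -0.3]
gripper_width: 64.4
grasp_force: 0.0
```

```bash
python3 - <<'E'
from h import *
go(437.3,-324,120,74)
E
```

```text
from [500.2 310.  166.1] yaw 90.0 j6 -2.4 -> lin [63.2, -634.0, 46.6] rot [-0.0009, -0.0013, 0.2798]
```

Request:
arm_command(
  rows=[
    {"grip": 0.75, "linear": [63, -634, 46], "rot": [0, 0, 0.28]},
    {"grip": 0.75, "linear": [63, -634, 46], "rot": [0, 0, 0.28]},
    {"grip": 0.75, "linear": [63, -634, 46], "rot": [0, 0, 0.28]},
    {"grip": 0.75, "linear": [63, -634, 46], "rot": [0, 0, 0.28]},
    {"grip": 0.75, "linear": [63, -634, 46], "rot": [0, 0, 0.28]},
    {"grip": 0.75, "linear": [63, -634, 46], "rot": [0, 0, 0.28]},
    {"grip": 0.75, "linear": [63, -634, 46], "rot": [0, 0, 0.28]},
    {"grip": 0.75, "linear": [63, -634, 46], "rot": [0, 0, 0.28]},
    {"grip": 0.75, "linear": [63, -634, 46], "rot": [0, 0, 0.28]},
    {"grip": 0.75, "linear": [63, -634, 46], "rot": [0, 0, 0.28]},
  ],
)

```text
clock: 44.85
position: [438.4, -311.6, 120.2]
ee_rot: [0.139, 0.99, 0.0, -0.001]
contact_force: [2.0, 0.0, 1.2]
gripper_width: 64.0
grasp_force: 0.0
```

```bash
python3 - <<'E'
from h import *
go(437.3,-324,120,74)
E
```

```text
from [ 438.4 -311.6  120.2] yaw 74.0 j6 -1.53 -> lin [-2.3, -12.2, 0.2] rot [0.0002, -0.003, 0.0001]
```

Request:
arm_command(
  rows=[
    {"grip": 0.75, "linear": [0, 0, 0], "rot": [0, 0, 0]},
    {"grip": 0.75, "linear": [0, 0, 0], "rot": [0, 0, 0]},
    {"grip": 0.75, "linear": [0, 0, 0], "rot": [0, 0, 0]},
  ],
)

```text
clock: 45.22
position: [439.7, -308.7, 121.5]
ee_rot: [0.138, 0.99, 0.0, -0.001]
contact_force: [-0.1, 0.1, 0.3]
gripper_width: 64.3
grasp_force: 0.0
```

```bash
python3 - <<'E'
from h import *
s=arm.read_state(); w=imaging.get_image("wrist"); save(w,"w10",f=1.5)
print(hole(w,s,(437.3,-324),win=14)[:3],proj(w,(437.3,-324,51),s))
go(437.3,-324,17,74)
E
```

```text
[([232.8000030517578, 205.6999969482422], [436.7, -324.1], np.float64(15.6)), ([232.0, 207.3000030517578], [437.8, -325.0], np.float64(18.0)), ([232.3000030517578, 204.0], [435.5, -324.1], np.float64(17.7))] [233.19550825 206.35418943]
from [ 439.9 -308.6  121.7] yaw 74.1 j6 -1.54 -> lin [-1.7, -15.5, 104.7] rot [0.0001, -0.0006, 0.0023]
```

View pics/w10.png

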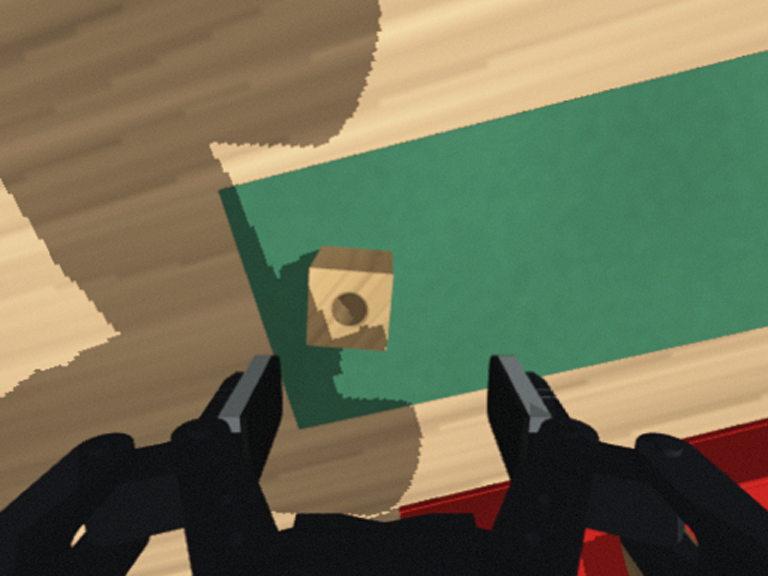

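Blank 5 is at (349,309) scaled, 15 mm to the left in the view and turned about 3°.

Request:
arm_command(
  rows=[
    {"grip": 0.75, "linear": [-1.5, -15.5, 10], "rot": [0, 0, 0.04]},
    {"grip": 0.75, "linear": [-1.5, -15.5, 40], "rot": [0, 0, 0.04]},
    {"grip": 0.75, "linear": [-1.5, -15.5, 80], "rot": [0, 0, 0.04]},
    {"grip": 0.75, "linear": [-1.5, -15.5, 104], "rot": [0, 0, 0.04]},
    {"grip": 0.75, "linear": [-1.5, -15.5, 104], "rot": [0, 0, 0.04]},
    {"grip": 0.75, "linear": [-1.5, -15.5, 104], "rot": [0, 0, 0.04]},
    {"grip": 0.3, "linear": [-1.5, -15.5, 104], "rot": [0, 0, 0.04]},
    {"grip": 0.2, "linear": [-1.5, -15.5, 104], "rot": [0, 0, 0.04]},
    {"grip": 0.2, "linear": [-1.5, -15.5, 104], "rot": [0, 0, 0.04]},
    {"grip": 0.2, "linear": [-1.5, -15.5, 104], "rot": [0, 0, 0.04]},
  ],
)

```text
clock: 46.52
position: [437.9, -325.7, 19.3]
ee_rot: [0.159, 0.987, -0.0, 0.001]
contact_force: [0.1, 0.5, 6.6]
gripper_width: 37.1
grasp_force: 60.0
```

Request:
arm_command(
  rows=[
    {"grip": 0.2, "linear": [0, 0, -30], "rot": [0, 0, 0]},
    {"grip": 0.2, "linear": [0, 0, -80], "rot": [0, 0, 0]},
    {"grip": 0.2, "linear": [0, 0, -135], "rot": [0, 0, 0]},
    {"grip": 0.2, "linear": [0, 0, -135], "rot": [0, 0, 0]},
    {"grip": 0.2, "linear": [0, 0, -135], "rot": [0, 0, 0]},
  ],
)

```text
clock: 47.15
position: [436.2, -324.8, 152.5]
ee_rot: [0.159, 0.987, 0.0, -0.0]
contact_force: [0.2, -0.8, -0.9]
gripper_width: 37.8
grasp_force: 59.4
```

```bash
python3 - <<'E'
from h import *
go(500,235,155,90)
E
```

```text
from [ 436.2 -324.8  152.5] yaw 71.7 j6 -1.55 -> lin [115.4, 551.5, -2.0] rot [0.0008, -0.0005, -0.3197]
```

Request:
arm_command(
  rows=[
    {"grip": 0.2, "linear": [115, 551, -2], "rot": [0, 0, -0.32]},
    {"grip": 0.2, "linear": [115, 551, -2], "rot": [0, 0, -0.32]},
    {"grip": 0.2, "linear": [115, 551, -2], "rot": [0, 0, -0.32]},
    {"grip": 0.2, "linear": [115, 551, -2], "rot": [0, 0, -0.32]},
    {"grip": 0.2, "linear": [115, 551, -2], "rot": [0, 0, -0.32]},
    {"grip": 0.2, "linear": [115, 551, -2], "rot": [0, 0, -0.32]},
    {"grip": 0.2, "linear": [115, 551, -2], "rot": [0, 0, -0.32]},
    {"grip": 0.2, "linear": [115, 551, -2], "rot": [0, 0, -0.32]},
    {"grip": 0.2, "linear": [115, 551, -2], "rot": [0, 0, -0.32]},
    {"grip": 0.2, "linear": [115, 551, -2], "rot": [0, 0, -0.32]},
  ],
)

```text
clock: 48.4
position: [500.2, 237.4, 152.5]
ee_rot: [-0.003, 1.0, -0.001, -0.001]
contact_force: [-0.4, 0.0, -1.3]
gripper_width: 37.6
grasp_force: 59.8
```

Request:
arm_command(
  rows=[
    {"grip": 0.2, "linear": [0, 0, 0], "rot": [0, 0, 0]},
    {"grip": 0.2, "linear": [0, 0, 0], "rot": [0, 0, 0]},
  ],
)

```text
clock: 48.65
position: [500.0, 232.5, 154.0]
ee_rot: [0.0, 1.0, -0.001, -0.001]
contact_force: [0.2, -0.2, -1.0]
gripper_width: 37.2
grasp_force: 59.7
```

```bash
python3 - <<'E'
from h import *
go(500,235,40,90)
E
```

```text
from [500.  232.5 154. ] yaw 90.0 j6 -2.3 -> lin [-0.2, 2.7, 114.0] rot [-0.0014, -0.0018, -0.0007]
```

Request:
arm_command(
  rows=[
    {"grip": 0.2, "linear": [0, 2, 40], "rot": [0, 0, 0]},
    {"grip": 0.2, "linear": [0, 2, 80], "rot": [0, 0, 0]},
    {"grip": 0.2, "linear": [0, 2, 107], "rot": [0, 0, 0]},
    {"grip": 0.2, "linear": [0, 2, 114], "rot": [0, 0, 0]},
    {"grip": 0.2, "linear": [0, 2, 114], "rot": [0, 0, 0]},
    {"grip": 0.2, "linear": [0, 2, 114], "rot": [0, 0, 0]},
    {"grip": 0.5, "linear": [0, 2, 114], "rot": [0, 0, 0]},
    {"grip": 0.6, "linear": [0, 2, 114], "rot": [0, 0, 0]},
    {"grip": 0.6, "linear": [0, 2, 114], "rot": [0, 0, 0]},
  ],
)

```text
clock: 49.78
position: [500.7, 236.2, 41.3]
ee_rot: [-0.0, 1.0, 0.0, 0.0]
contact_force: [0.6, -0.4, -0.6]
gripper_width: 51.4
grasp_force: 0.0
```

Request:
arm_command(
  rows=[
    {"grip": 0.6, "linear": [0, 0, -40], "rot": [0, 0, 0]},
    {"grip": 0.6, "linear": [0, 0, -100], "rot": [0, 0, 0]},
    {"grip": 0.2, "linear": [0, 0, -160], "rot": [0, 0, 0]},
    {"grip": 0, "linear": [0, 0, -190], "rot": [0, 0, 0]},
    {"grip": 0, "linear": [0, 0, -190], "rot": [0, 0, 0]},
    {"grip": 0, "linear": [0, 0, -190], "rot": [0, 0, 0]},
  ],
)

```text
clock: 50.52
position: [499.9, 235.6, 229.8]
ee_rot: [-0.0, 1.0, -0.0, -0.001]
contact_force: [-0.4, 0.1, -0.6]
gripper_width: -0.2
grasp_force: 0.0
```

```bash
python3 - <<'E'
from h import *
t=imaging.get_image("scene"); save(t,"s11",(130,50,400,250),2.9)
s=arm.read_state(); print(s["position"],s["gripper_width"])
u=imaging.get_image("top")
for p in (t,u):
  for q,z in (("chest_drawer0_handle",62),): print([(round(r["score"],2),np.round(r["pixel"]).tolist(),at_z(p,r["pixel"],z)[:2].round(1).tolist()) for r in models.tip_of(p,q)[:2]])
E
```

```text
[499.79834404 235.49152544 229.3424743 ] -0.2810322237856122
[(0.87, [279.0, 101.0], [394.1, 305.1]), (0.71, [277.0, 196.0], [650.8, 29.8])]
[(0.91, [103.0, 284.0], [375.6, 312.3]), (0.16, [112.0, 237.0], [499.0, 288.9])]
```

View pics/s11.png

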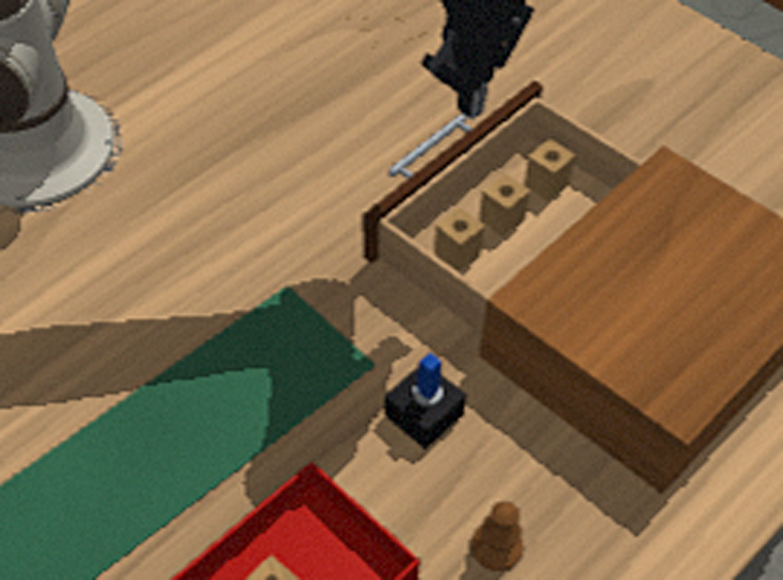

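The drawer holds three blanks side by side, at (460,230), (507,195) and (552,160) in the crop. The gauge is in its stand, and one blank is in the bin. Next I push the drawer by its handle.

```bash
python3 - <<'E'
from h import *
go(335,310,200,90); go(335,310,48,90)
E
```

```text
from [500.1 235.7 229.4] yaw 90.0 j6 -2.3 -> lin [165.0, 74.5, 29.6] rot [-0.0019, -0.0023, 0.0008]
from [500.1 235.7 229.4] yaw 90.0 j6 -2.3 -> lin [164.7, 74.8, 181.6] rot [-0.0019, -0.0023, 0.0008]
```

Request:
arm_command(
  rows=[
    {"grip": 0, "linear": [165, 74, 30], "rot": [0, 0, 0]},
    {"grip": 0, "linear": [165, 74, 30], "rot": [0, 0, 0]},
    {"grip": 0, "linear": [165, 74, 30], "rot": [0, 0, 0]},
    {"grip": 0, "linear": [165, 74, 30], "rot": [0, 0, 0]},
    {"grip": 0, "linear": [165, 74, 30], "rot": [0, 0, 0]},
    {"grip": 0, "linear": [165, 74, 90], "rot": [0, 0, 0]},
    {"grip": 0, "linear": [165, 74, 140], "rot": [0, 0, 0]},
    {"grip": 0, "linear": [165, 74, 181], "rot": [0, 0, 0]},
    {"grip": 0, "linear": [165, 74, 181], "rot": [0, 0, 0]},
    {"grip": 0, "linear": [165, 74, 181], "rot": [0, 0, 0]},
  ],
)

```text
clock: 51.98
position: [337.0, 310.6, 51.0]
ee_rot: [0.0, 1.0, 0.001, 0.001]
contact_force: [-0.1, -0.4, 0.3]
gripper_width: 0.3
grasp_force: 0.0
```

Request:
arm_command(
  rows=[
    {"grip": 0, "linear": [-12, 0, 0], "rot": [0, 0, 0]},
    {"grip": 0, "linear": [-24, 0, 0], "rot": [0, 0, 0]},
    {"grip": 0, "linear": [-36, 0, 0], "rot": [0, 0, 0]},
    {"grip": 0, "linear": [-48, 0, 0], "rot": [0, 0, 0]},
    {"grip": 0, "linear": [-60, 0, 0], "rot": [0, 0, 0]},
    {"grip": 0, "linear": [-72, 0, 0], "rot": [0, 0, 0]},
    {"grip": 0, "linear": [-84, 0, 0], "rot": [0, 0, 0]},
    {"grip": 0, "linear": [-96, 0, 0], "rot": [0, 0, 0]},
    {"grip": 0, "linear": [-108, 0, 0], "rot": [0, 0, 0]},
    {"grip": 0, "linear": [-120, 0, 0], "rot": [0, 0, 0]},
  ],
)

```text
clock: 53.22
position: [456.3, 309.9, 49.8]
ee_rot: [-0.0, 1.0, -0.0, -0.0]
contact_force: [-0.9, 1.0, 0.3]
gripper_width: 0.3
grasp_force: 0.7
```

Request:
arm_command(
  rows=[
    {"grip": 0, "linear": [-12, 0, 0], "rot": [0, 0, 0]},
    {"grip": 0, "linear": [-24, 0, 0], "rot": [0, 0, 0]},
    {"grip": 0, "linear": [-36, 0, 0], "rot": [0, 0, 0]},
    {"grip": 0, "linear": [-44, 0, 0], "rot": [0, 0, 0]},
    {"grip": 0, "linear": [-50, 0, 0], "rot": [0, 0, 0]},
    {"grip": 0, "linear": [-54, 0, 0], "rot": [0, 0, 0]},
    {"grip": 0, "linear": [-56, 0, 0], "rot": [0, 0, 0]},
    {"grip": 0, "linear": [-56, 0, 0], "rot": [0, 0, 0]},
  ],
)

```text
clock: 54.22
position: [511.7, 309.9, 49.9]
ee_rot: [-0.0, 1.0, -0.0, 0.0]
contact_force: [-0.4, 0.3, -0.3]
gripper_width: 0.0
grasp_force: 0.0
```

```bash
python3 - <<'E'
from h import *
print(arm.read_state()["contact_force"])
t=imaging.get_image("scene"); u=imaging.get_image("top")
for p in (t,u):
  print([(round(r["score"],2),at_z(p,r["pixel"],62)[:2].round(1).tolist()) for r in models.tip_of(p,"chest_drawer0_handle")[:2]])
E
```

```text
[-0.3616285   0.30816515 -0.29940136]
[(0.63, [521.6, 315.6])]
[(0.81, [523.3, 305.0])]
```

Request:
arm_command(
  rows=[
    {"grip": 0, "linear": [-3, 0, 0], "rot": [0, 0, 0]},
    {"grip": 0, "linear": [-6, 0, 0], "rot": [0, 0, 0]},
    {"grip": 0, "linear": [-9, 0, 0], "rot": [0, 0, 0]},
    {"grip": 0, "linear": [-9, 0, 0], "rot": [0, 0, 0]},
  ],
)

```text
clock: 54.92
position: [521.1, 310.1, 49.9]
ee_rot: [-0.0, 1.0, 0.0, 0.0]
contact_force: [0.3, 0.5, -0.2]
gripper_width: -0.1
grasp_force: 0.0
```

Request:
arm_command(
  rows=[
    {"grip": 0, "linear": [-2, 0, 0], "rot": [0, 0, 0]},
    {"grip": 0, "linear": [-4, 0, 0], "rot": [0, 0, 0]},
    {"grip": 0, "linear": [-5, 0, 0], "rot": [0, 0, 0]},
    {"grip": 0, "linear": [-5, 0, 0], "rot": [0, 0, 0]},
  ],
)

```text
clock: 55.42
position: [525.7, 310.0, 49.8]
ee_rot: [-0.0, 1.0, 0.0, 0.0]
contact_force: [0.4, -0.5, -0.6]
gripper_width: 0.1
grasp_force: 0.2
```

Request:
arm_command(
  rows=[
    {"grip": 0, "linear": [-2, 0, 0], "rot": [0, 0, 0]},
    {"grip": 0, "linear": [-4, 0, 0], "rot": [0, 0, 0]},
    {"grip": 0, "linear": [-5, 0, 0], "rot": [0, 0, 0]},
    {"grip": 0, "linear": [-5, 0, 0], "rot": [0, 0, 0]},
  ],
)

```text
clock: 55.92
position: [530.8, 310.0, 49.9]
ee_rot: [-0.0, 1.0, 0.0, 0.0]
contact_force: [-1.8, -0.2, -0.8]
gripper_width: -0.3
grasp_force: 0.1
```

Request:
arm_command(
  rows=[
    {"grip": 0, "linear": [-2, 0, 0], "rot": [0, 0, 0]},
    {"grip": 0, "linear": [-4, 0, 0], "rot": [0, 0, 0]},
    {"grip": 0, "linear": [-4, 0, 0], "rot": [0, 0, 0]},
  ],
)

```text
clock: 56.3
position: [534.9, 310.0, 49.9]
ee_rot: [-0.0, 1.0, 0.0, 0.0]
contact_force: [-0.2, -0.2, 0.6]
gripper_width: 0.1
grasp_force: 0.0
```

Request:
arm_command(
  rows=[
    {"grip": 0, "linear": [-2, 0, 0], "rot": [0, 0, 0]},
    {"grip": 0, "linear": [-4, 0, 0], "rot": [0, 0, 0]},
    {"grip": 0, "linear": [-4, 0, 0], "rot": [0, 0, 0]},
  ],
)

```text
clock: 56.68
position: [535.7, 309.9, 49.8]
ee_rot: [-0.0, 1.0, -0.001, -0.003]
contact_force: [-10.0, 3.2, 5.6]
gripper_width: 0.3
grasp_force: 5.0
```

Request:
arm_command(
  rows=[
    {"grip": 0, "linear": [-2, 0, 0], "rot": [0, 0, 0]},
    {"grip": 0, "linear": [-3, 0, 0], "rot": [0, 0, 0]},
    {"grip": 0, "linear": [-3, 0, 0], "rot": [0, 0, 0]},
  ],
)

```text
clock: 57.05
position: [535.9, 309.7, 49.8]
ee_rot: [-0.0, 1.0, -0.002, -0.005]
contact_force: [-18.2, 5.1, 10.0]
gripper_width: -0.2
grasp_force: 9.3
```

```bash
python3 - <<'E'
from h import *
t=imaging.get_image("scene"); u=imaging.get_image("top"); save(t,"s12",(200,30,400,180),4)
for p in (t,u):
  print([(round(r["score"],2),at_z(p,r["pixel"],62)[:2].round(1).tolist()) for r in models.tip_of(p,"chest_drawer0_handle")[:2]])
E
```

```text
[(0.56, [558.2, 305.6])]
[(0.94, [548.2, 304.1]), (0.66, [659.3, -426.1])]
```

View pics/s12.png

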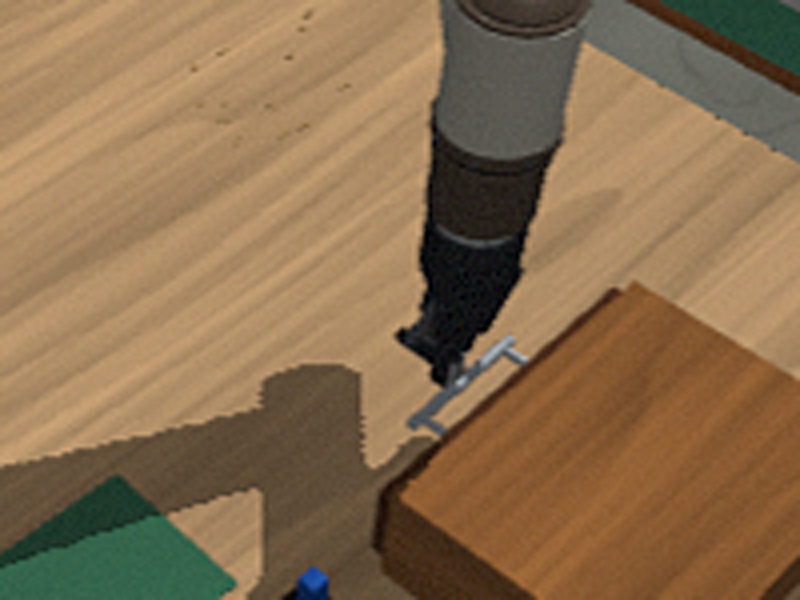

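The drawer front is flush against the chest and the push has met a hard stop. I'll back off and hand in.

Request:
arm_command(
  rows=[
    {"grip": 0, "linear": [5, 0, 0], "rot": [0, 0, 0]},
    {"grip": 0, "linear": [25, 0, 0], "rot": [0, 0, 0]},
    {"grip": 0, "linear": [60, 0, 0], "rot": [0, 0, 0]},
    {"grip": 0, "linear": [80, 0, -50], "rot": [0, 0, 0]},
    {"grip": 0, "linear": [80, 0, -100], "rot": [0, 0, 0]},
    {"grip": 0, "linear": [80, 0, -150], "rot": [0, 0, 0]},
    {"grip": 0, "linear": [80, 0, -150], "rot": [0, 0, 0]},
    {"grip": 0, "linear": [80, 0, -150], "rot": [0, 0, 0]},
  ],
)

```text
clock: 58.25
position: [461.5, 309.7, 199.6]
ee_rot: [-0.0, 1.0, 0.0, -0.0]
contact_force: [0.8, 0.1, 0.4]
gripper_width: -0.0
grasp_force: 0.0
```

```bash
python3 - <<'E'
from h import *
u=imaging.get_image("top"); print([(round(r["score"],2),at_z(u,r["pixel"],62)[:2].round(1).tolist()) for r in models.tip_of(u,"chest_drawer0_handle")[:1]])
print(job.job_done())
E
```

```text
[(0.59, [545.1, 309.5])]
the job is handed in; nothing more can be done
None
```

The job is handed in at about 58 s: blanks 1, 3 and 5 took the pin and are in the drawer, blank 2 was too small and is in the red bin, the gauge is back in its stand, and the drawer is pushed to its stop; no score was returned.

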